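# Set up the toy catapult game for the viewing

### The arm

A 6-joint arm with a two-finger parallel gripper is mounted at the origin on a cart in front of the work surface, level with it; the furniture and walls round the work are solid. World frame = base frame: x ahead of the robot, y to its left, z up, the work surface at z = 0. Lengths are in mm, angles in rad, forces in N, time in s.
With the tool pointing down it reaches from about 250 to 725 mm from the base axis. Payload 4 kg.
Tool frame: the origin (TCP) lies midway between the tips of the shut fingers; the grasp point (between the pads) lies 19 mm behind it (env.grip_depth is the distance from the TCP to the grasp point, in mm); z points along the fingers, y is the line along which they close (so a half turn about z gives the same grasp; the last joint's range is limited). The gripper opens to 85 mm and grips with 20 to 120 N. Pads are 22 mm wide; open, the fingers measure 114 mm over their backs; the gripper's body (76 mm by 85 mm) begins 54 mm behind the grasp point. The pads swing forward as they close: fully open they stand 13 mm farther back than shut.
Start: joints at [-1.306, 0.241, 0.005, 1.335, 0, 1.571], TCP at [130.856, -482.572, 231.306] pointing down, gripper open.
Joint ranges: [-2.72, 2.72], [-1.05, 1.87], [-1.09, 1.28], [-1.99, 2.15], [-1.42, 1.44], [-3.14, 3.14]. Speed limits (rad/s): [2.79, 2.79, 3.14, 3.14, 3.14, 3.14].

### API

Orientations are given as a unit quaternion [w, x, y, z].
In Python, from workcell import state, cams, job, env gives the robot as it stands. The module is installed in compiled form; this text tells all that it offers.
- The arm moves only by the shell command python3 -m crank 'ROWS' [FORCE]. ROWS is JSON, a list of rows, each a list of 5 numbers: the shift along the world's x, y, z normalised to -1 to 1, where 1 is 30 mm, then the turn about the world's z normalised to -1 to 1, where 1 is 4 degrees, then the opening, from 0 (shut) to 1 (fully open). In form: [[dx, dy, dz, spin, claw], ...]. A call has 1 to 5 rows; each row shifts and turns the commanded pose from where the row before left it; what a row does not reach is not made up. A row lasts 1/12 s, in which the tool goes at most 41.7 mm and 7.16 degrees, less where a joint would pass 70% of its speed; a pose out of reach is approached as far as the arm can. A call with a number of a shift or a turn outside -1 to 1 is refused whole. A call with a gripper value outside its range is refused whole. The fingers move at their own pace and stop on an object; FORCE is the grip in N (left out, the last holds). Time passes only in rows, so rows that do not move let the fingers close. It gives the time, the measured TCP pose, the force, the opening and the grip force at its end, in the units of the state.
- state(): the state, without advancing time (a new reading comes with each control period).
- cams.grab_frame(name): name is "side" or "top"; returns a dict with "img" (384x512x3 uint8, red, green, blue), "depth" (384x512 float32, mm along the optical axis (not along the pixel's ray), 0 where there is no reading), "intrinsics" (3x3 intrinsics, pixels), "dist" ([k1, k2, p1, p2, k3] as OpenCV has them; the pictures are not rectified), "extrinsics" (4x4, takes a point from camera to world coordinates). Camera axes: x right, y up, looking along -z (the intrinsics and any distortion apply to the point x, -y, -z); pixel columns grow to the right and rows downward; lengths in mm; the calibration is good to about 2 mm. A picture is of the moment at which its call begins.
- job.close_job(): hands the job in; it is judged then, once.
The state is a dict: "time": time; "joint_pos": joint angles; "joint_vel": joint speeds; "tau": joint torques, N m; "position": TCP position; "ee_rot": TCP orientation; "force": force on the tool from outside, world axes, zero at the start; "moment": the same for the moment, N m; "grip_width": opening from 0.0 (shut) to 1.0 (fully open); "grasp_force": force on a finger pad.
Only numpy, scipy, OpenCV 4.12 (cv2) and the standard library are available. Lean on these libraries where they do the work, as an engineer would, in place of code of your own. Each camera call takes 0.05 s, during which the arm holds its last target. There are 200 camera calls.

### The job

Get the toy catapult game ready for the viewing. First, while the catapult is still slack, stand each ink bottle and cotton reel that stands round the catapult on the target board, upright and centred on an inlaid round, one to a round; only then draw the throwing arm down, hook it on its catch and let go of it, and stand the cork bung upright in the arm's cup. The arm must never fly up, and at the end it is still hooked and all targets stand on their rounds; leave the nail tin, the small card box and the oil can where they are.

Things in the scene. Friction and masses are not known exactly. Their poses are not given: they have to be found in the camera images.
- catapult: toy catapult, fixed to the table. Light wooden base 200 x 72 x 16 high. Origin: centre of its underside; it fires along its +x, the arm is drawn down towards its -x end; slack, the arm's end stands 195 above the table. The arm's axle runs along its y at x=+70, z=70, between two cheeks (outer width 62, 89 high, x 55 to 85). The catch stands at the -x end.
- throw_arm (a joint): angle of the throwing arm about the axle: 0 = level, pointing to the catapult's -x; positive = raised; slack it rests at its stop at about 1.0; lowest -0.12 (stop). Drawn down, its tongue pushes the sprung catch aside from about 0.12 on; the catch snaps in over it just below 0 (go to about -0.07 to be sure); let up again, the arm then hangs under the catch at about 0.0.
- catch (a joint): angle of the catch: 0 = upright, its stop, where its nose overlaps the tongue by 8; positive = swung back (to the catapult's -x), up to 0.6; a weak spring returns it to 0. About 0.15 frees the arm. Hair trigger: about 2 N against its tab frees the arm.
- trigger (a point): round bar (11 dia, 14 long) at the top of the catch's tab, 95 above the table, in the catapult's middle plane, 90 behind its centre: do not touch it once the arm is hooked.
- axle (a point): centre of the arm's axle, 70 above the table; the arm turns about this point. A spring lifts the arm: torque about 0.42 N m per rad x (2.2 - angle), so some 4 N at the cross bar when slack, 8 N when level. A flat steel tongue (12 wide, 6 thick) at the arm's end reaches 146 from the axle.
- bar_left (a point): grip point on the arm's steel cross bar (9 dia, 100 long, along the catapult's y, end balls 14 dia), 34 from the arm's middle towards the catapult's +y. The bar is 118 from the axle along the arm; pinch it here from above, fingers closing along the catapult's x, and it turns freely enough in the fingers as the arm swings. Towards the axle the nearest thing is the cup, whose rim is 32 from the bar.
- bar_right (a point): the same on the -y side of the arm.
- cup_floor (a point): centre of the inner floor of the round cup on the arm (inner dia 36 at the floor, 42 at the rim, 15 deep), 62 from the axle along the arm, 8 above the arm's middle line. Its z is the cup's axis: upright when the arm is level.
- bung: tapered cork bung, 27 dia at the foot, 30 dia at the top, 30 high, standing on the table; take it across. Origin: centre of its underside (foot), z up.
- board: target board, plywood 86 x 284 x 3 thick, long side along its y, fixed to the table, with four inlaid rounds (42 dia, flush) in a row, 62 apart. Origin: centre of its underside. Close by stand a bench vice (up to 126 high) on its -x side and a tool chest (150 high, drawer front 54 high) on its +x side: a bottle knocked towards them is best taken by the cap, fingers closing along the row.
- spot0 (a point): centre of inlaid round 0 on the board's top, 3 above the table, at (0, -93) from the board's centre along its x and y
- spot1 (a point): centre of inlaid round 1 on the board's top, 3 above the table, at (0, -31) from the board's centre along its x and y
- spot2 (a point): centre of inlaid round 2 on the board's top, 3 above the table, at (0, 31) from the board's centre along its x and y
- spot3 (a point): centre of inlaid round 3 on the board's top, 3 above the table, at (0, 93) from the board's centre along its x and y
- bottle_a: ink bottle: square pale glass body 44 x 44 x 40 high, round black cap 29 dia on top, 63 high in all; take it across two flats of the body, or, where there is little room, by the cap (upper 23). Origin: centre of its underside; x and y square to the flats, z up.
- bottle_b: ink bottle: square pale glass body 44 x 44 x 40 high, round black cap 29 dia on top, 63 high in all; take it across two flats of the body, or, where there is little room, by the cap (upper 23). Origin: centre of its underside; x and y square to the flats, z up.
- bottle_c: ink bottle: square pale glass body 44 x 44 x 40 high, round black cap 29 dia on top, 63 high in all; take it across two flats of the body, or, where there is little room, by the cap (upper 23). Origin: centre of its underside; x and y square to the flats, z up.
- reel: wooden cotton reel: flanges 31 dia, 42 high, thread wound between them; take it across. Origin: centre of its underside, z up.
- nail_tin: round red tin, 67 dia, 48 high; a bystander, to be left alone. Origin under its centre.
- knob_box: small card box with a blue lid, 57 x 92 x 41 high; a bystander, to be left alone. Origin under its centre.
- oil_can: green oil can, 76 dia, 136 high; a bystander, to be left alone. Origin under its centre.
Things that resemble listed ones, but are neither listed nor needed, are in the scene too. Of the things like the bung, leave any that is yellow; of the rest the larger one is meant.

How it is judged (in metres and radians):
On the way, in this order (a step that is already met when the one before it is completed fails the run):
1. with the catapult slack, every bottle and reel present stands upright on its own inlaid round, let go ((horizontal distance between bottle_a and spot0 below 0.015 m or horizontal distance between bottle_a and spot1 below 0.015 m or horizontal distance between bottle_a and spot2 below 0.015 m or horizontal distance between bottle_a and spot3 below 0.015 m) and height (world z) of bottle_a between 0.001 and 0.007 m and angle between each of bottle_a, bottle_b, bottle_c, reel's own z axis and vertical below 0.12 rad and linear speed of each of bottle_a, bottle_b, bottle_c, reel below 0.02 m/s and contact force between the fingers and bottle_a below 0.05 N and (horizontal distance between bottle_b and spot0 below 0.015 m or horizontal distance between bottle_b and spot1 below 0.015 m or horizontal distance between bottle_b and spot2 below 0.015 m or horizontal distance between bottle_b and spot3 below 0.015 m) and height (world z) of bottle_b between 0.001 and 0.007 m and contact force between the fingers and bottle_b below 0.05 N and (horizontal distance between bottle_c and spot0 below 0.015 m or horizontal distance between bottle_c and spot1 below 0.015 m or horizontal distance between bottle_c and spot2 below 0.015 m or horizontal distance between bottle_c and spot3 below 0.015 m) and height (world z) of bottle_c between 0.001 and 0.007 m and contact force between the fingers and bottle_c below 0.05 N and (horizontal distance between reel and spot0 below 0.015 m or horizontal distance between reel and spot1 below 0.015 m or horizontal distance between reel and spot2 below 0.015 m or horizontal distance between reel and spot3 below 0.015 m) and height (world z) of reel between 0.001 and 0.007 m and contact force between the fingers and reel below 0.05 N and value of joint throw_arm above 0.8 rad), for 0.3 s.
2. the arm is hooked under its catch and let go (value of joint throw_arm below 0.05 rad and value of joint catch below 0.1 rad and contact force between each of the arm, the fingers and throw_arm below 0.05 N and velocity of joint throw_arm below 0.3 rad/s), for 0.4 s.
At the end, for the whole second after the job is handed in: Every bottle and reel present stands upright (within 0.12 rad) on the board with its centre within 15 mm of the centre of a round; the arm is hooked (joint below 0.05, catch below 0.10); the bung stands upright (within 0.25 rad) on the cup's floor, within 12 mm of its centre; all at rest and let go (all of step 2 and (horizontal distance between bottle_a and spot0 below 0.015 m or horizontal distance between bottle_a and spot1 below 0.015 m or horizontal distance between bottle_a and spot2 below 0.015 m or horizontal distance between bottle_a and spot3 below 0.015 m) and height (world z) of bottle_a between 0.001 and 0.007 m and angle between each of bottle_a, bottle_b, bottle_c, reel's own z axis and vertical below 0.12 rad and linear speed of each of bottle_a, bottle_b, bottle_c, reel, bung below 0.02 m/s and contact force between the fingers and bottle_a below 0.05 N and (horizontal distance between bottle_b and spot0 below 0.015 m or horizontal distance between bottle_b and spot1 below 0.015 m or horizontal distance between bottle_b and spot2 below 0.015 m or horizontal distance between bottle_b and spot3 below 0.015 m) and height (world z) of bottle_b between 0.001 and 0.007 m and contact force between the fingers and bottle_b below 0.05 N and (horizontal distance between bottle_c and spot0 below 0.015 m or horizontal distance between bottle_c and spot1 below 0.015 m or horizontal distance between bottle_c and spot2 below 0.015 m or horizontal distance between bottle_c and spot3 below 0.015 m) and height (world z) of bottle_c between 0.001 and 0.007 m and contact force between the fingers and bottle_c below 0.05 N and (horizontal distance between reel and spot0 below 0.015 m or horizontal distance between reel and spot1 below 0.015 m or horizontal distance between reel and spot2 below 0.015 m or horizontal distance between reel and spot3 below 0.015 m) and height (world z) of reel between 0.001 and 0.007 m and contact force between the fingers and reel below 0.05 N and horizontal distance between bung and cup_floor below 0.012 m and z of bung in the frame of cup_floor between -0.004 and 0.006 m and angle between bung's own z axis and vertical below 0.25 rad); the robot touches nothing.
It fails at once if the arm flies up (velocity of joint throw_arm above 4 rad/s).
It fails at once if the nail tin is shifted by more than 30 mm (distance of nail_tin from where it was at the start of the episode above 0.03 m).
It fails at once if the knob box is shifted by more than 30 mm (distance of knob_box from where it was at the start of the episode above 0.03 m).
It fails at once if the oil can is shifted by more than 30 mm (distance of oil_can from where it was at the start of the episode above 0.03 m).
Of bottle_a, bottle_b, bottle_c, reel only 3 to 4 are there at a start; the rules pass over those that are not, and their reading is None.
At some moment in a run one of bottle_a, bottle_b, bottle_c may be knocked a few centimetres aside while the robot is not near it.
It also fails if it takes over 210 s, if anything falls off the work surface, if the arm or the gripper's body presses on something with over 40 N, if the wrist force passes 120 N, or if a joint passes its speed limit or range.

## Working session

There is one attempt and no reset: what is moved stays moved. The work goes in short steps, Python scripts to look and compute and a shell command to move; the robot and the scene stay as the last step left them, time stands still between calls to the robot, and variables do not carry over. Pictures are saved under pics/ and viewed, at most 14 in all, crops included, and the job is handed in when it is done.

```bash
mkdir -p pics
cat > h.py <<'E'
import numpy as np, cv2
from workcell import state, cams, job, env
def grab(n):
    f=cams.grab_frame(n); return f
def save(f,name): cv2.imwrite('pics/'+name,cv2.cvtColor(f['img'],cv2.COLOR_RGB2BGR))
def cloud(f):
    """world XYZ per pixel, HxWx3 (nan where none)"""
    h,w=f['depth'].shape; K=np.array(f['intrinsics'],float); d=np.array(f['dist'],float)
    u,v=np.meshgrid(np.arange(w),np.arange(h))
    p=cv2.undistortPoints(np.stack([u,v],-1).reshape(-1,1,2).astype(np.float64),K,d).reshape(h,w,2)
    z=f['depth'].astype(float); z[z<=0]=np.nan
    P=np.stack([p[...,0]*z,-p[...,1]*z,-z,np.ones_like(z)],-1)
    return (P@np.array(f['extrinsics']).T)[...,:3]
E
python3 - <<'E'
from h import *
for n in('top','side'):
    f=grab(n); save(f,n+'0.png'); np.savez(n+'0.npz',**f); C=cloud(f)
    np.save(n+'0c.npy',C); print(n,np.array(f['extrinsics']).round(2).tolist(),f['intrinsics'][0][0])
s=state();print(s['position'],s['ee_rot'],s['grip_width'],env.grip_depth)
E
```

```text
top [[-0.01, 0.98, -0.17, 402.04], [-1.0, -0.01, -0.0, 152.87], [-0.0, 0.17, 0.99, 1246.64], [0.0, 0.0, 0.0, 1.0]] 404.3198533365704
side [[-1.0, 0.04, -0.03, 579.8], [-0.04, -0.36, 0.93, 1055.76], [0.02, 0.93, 0.36, 443.02], [0.0, 0.0, 0.0, 1.0]] 426.5219979392436
[ 130.70608541 -482.01789199  230.4979769 ] [-9.39334868e-04  9.91247280e-01  1.32014909e-01 -1.09271201e-04] 1.0041088015319848 18.700000000000003
```

View pics/top0.png

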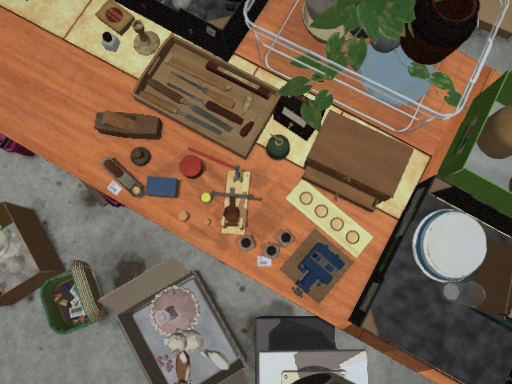

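View pics/side0.png

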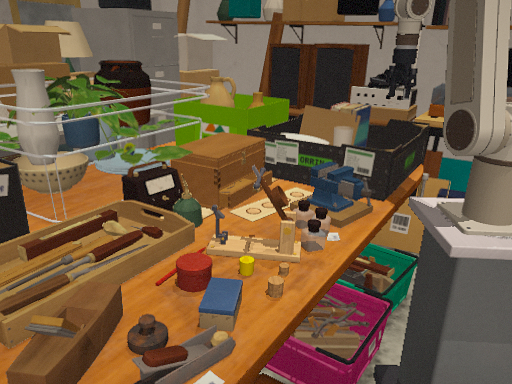

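The top view shows the catapult at about (235,205), the board at (328,217), three bottles at (246,243), (272,249) and (286,237), and corks at (183,215) and (208,222). There is also a yellow one at (206,197). I'll zoom in.

Run:
```python
from h import *
a=cv2.imread('pics/top0.png')[150:300,170:385]
cv2.imwrite('pics/crop0.png',cv2.resize(a,None,fx=3.7,fy=3.7,interpolation=cv2.INTER_CUBIC))
C=np.load('top0c.npy')
for n,(u,v) in dict(b1=(246,243),b2=(272,249),b3=(286,237),ck=(183,215),ck2=(208,222),yel=(206,197),s0=(306,199),s3=(351,237),tin=(191,166),box=(161,187),oil=(278,147),vice=(320,262),chest=(340,185),table=(220,250),baseend=(243,175),card=(264,261)).items(): print(n,C[v,u].round(1))
```

```text
b1 [467.5 194.8  67.2]
b2 [449.5 119.5  62.8]
b3 [483.9  77.8  60.4]
ck [557.  387.7  25.4]
ck2 [535.4 312.   19. ]
yel [610.7 317.1  31.8]
s0 [605.2   9.    2.7]
s3 [ 484.9 -125.     5.1]
tin [705.3 362.4  45. ]
box [642.4 454.5  37.9]
oil [754.9  96.   68.2]
vice [410.  -14.5  91.9]
chest [646.7 -97.7  10.5]
table [451.  277.2  -2.5]
baseend [682.  204.6  13.7]
card [415.9 142.8   2.4]
```

View pics/crop0.png

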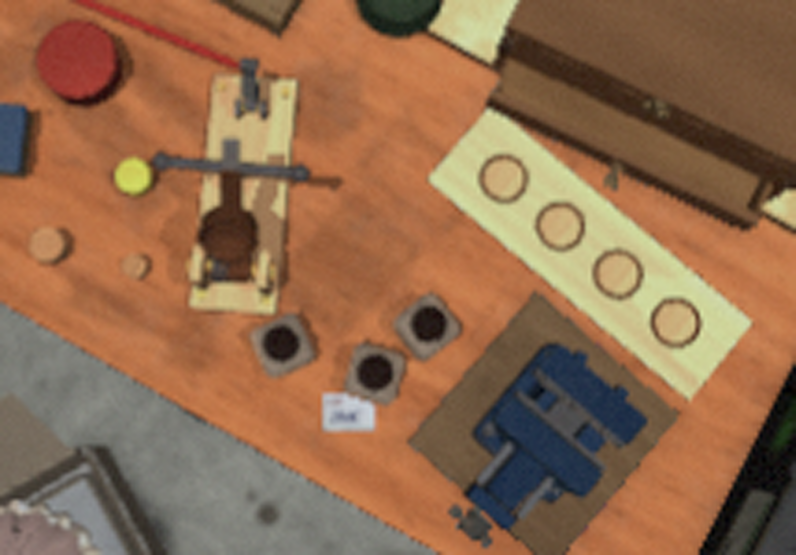

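```bash
cat >> h.py <<'E'
def rp(f,uv,h):
    """pixels -> world points on the plane z=h"""
    K=np.array(f['intrinsics'],float); E=np.array(f['extrinsics'])
    p=cv2.undistortPoints(np.array(uv,float).reshape(-1,1,2),K,np.array(f['dist'],float)).reshape(-1,2)
    d=np.c_[p[:,0],-p[:,1],-np.ones(len(p))]@E[:3,:3].T; o=E[:3,3]
    return o+d*((h-o[2])/d[:,2])[:,None]
def proj(f,P):
    E=np.linalg.inv(np.array(f['extrinsics'])); P=np.atleast_2d(P)@E[:3,:3].T+E[:3,3]
    return cv2.projectPoints(P*[1,-1,-1],np.zeros(3),np.zeros(3),np.array(f['intrinsics'],float),np.array(f['dist'],float))[0].reshape(-1,2)
def ortho(f,h,x0,x1,y0,y1,s=2):
    """rectified picture of plane z=h, s px/mm; rows: x from x1 down to x0, cols: y from y1 to y0"""
    X,Y=np.meshgrid(np.arange(x1,x0,-1/s),np.arange(y1,y0,-1/s),indexing='ij')
    m=proj(f,np.c_[X.ravel(),Y.ravel(),np.full(X.size,float(h))]).astype(np.float32).reshape(*X.shape,2)
    return cv2.remap(f['img'],m,None,cv2.INTER_CUBIC)
def rect(mask,x1,y1,s=2,k=0):
    n,l,st,c=cv2.connectedComponentsWithStats(mask.astype(np.uint8)); out=[]
    for i in range(1,n):
        if st[i,4]<150*s*s: continue
        cn=np.argwhere(l==i).astype(np.float32); q=x1-cn[:,0]/s; r=y1-cn[:,1]/s
        R=cv2.minAreaRect(np.c_[q,r].astype(np.float32)); out.append((R,st[i,4]/s/s,(q.mean(),r.mean())))
    return out
E
python3 - <<'E'
from h import *
f=dict(np.load('top0.npz'))
def show(t,o):
    for R,a,c in o: print(t,'ctr',np.round(R[0],1),'size',np.round(R[1],1),'ang',round(R[2],1),'area',a,'mean',np.round(c,1))
# caps
im=ortho(f,63,420,520,30,230); m=im.max(2)<75; show('cap',rect(m,520,230))
im=ortho(f,40,420,520,30,230).astype(int); m=(im[...,0]-im[...,2]<62); show('body',rect(cv2.morphologyEx(m.astype(np.uint8),cv2.MORPH_OPEN,np.ones((15,15))),520,230))
# board
im=ortho(f,3,430,650,-180,70).astype(int); m=(im[...,1]>175)&(im[...,0]>190); m=cv2.morphologyEx(m.astype(np.uint8),cv2.MORPH_CLOSE,np.ones((25,25)));show('board',rect(m,650,70))
im=ortho(f,16,450,720,140,290).astype(int); m=(im[...,1]>150)&(im[...,0]>180); show('base',rect(m,720,290))
im=ortho(f,30,500,640,280,420).astype(int); m=(im[...,1]>125); show('bung',rect(m,640,420))
print(rp(f,[(170+503/3.7,150+178/3.7),(170+560/3.7,150+226/3.7),(170+618/3.7,150+274/3.7),(170+676/3.7,150+322/3.7)],3).round(1))
print('base corners',rp(f,[(170+u/3.7,150+v/3.7) for u,v in((212,74),(298,80),(279,313),(188,308))],16).round(1))
a=ortho(f,40,430,720,-160,430,1.35); cv2.imwrite('pics/ortho0.png',cv2.cvtColor(a,cv2.COLOR_RGB2BGR))
E
```

```text
cap ctr [483.5  79.5] size [27. 27.] ang 90.0 area 592.5 mean [483.4  79.4]
cap ctr [469.6 196.4] size [27.6 26.4] ang 41.6 area 592.5 mean [469.7 196.3]
cap ctr [446.  122.5] size [27. 27.] ang 90.0 area 590.25 mean [446.1 122.5]
body ctr [483.3  79.9] size [42.6 45.8] ang 36.5 area 1800.25 mean [482.9  79.8]
body ctr [469.8 194.7] size [43.2 45. ] ang 25.1 area 1791.0 mean [469.7 194.8]
body ctr [445.  131.2] size [66.5 49. ] ang 90.0 area 2151.75 mean [442.5 126.3]
body ctr [440.2  50. ] size [39.  39.5] ang 90.0 area 933.25 mean [434.9  44.4]
board ctr [547.5 -59.6] size [289.5  92. ] ang 48.4 area 21673.5 mean [545.7 -60.6]
base ctr [660.9 221.8] size [69.6 71.8] ang 84.4 area 3249.0 mean [657.9 221. ]
base ctr [597.  256.8] size [13.5 29. ] ang 90.0 area 309.25 mean [597.  256.7]
base ctr [596.6 221.7] size [11.1 23.7] ang 85.0 area 184.0 mean [597.8 222.4]
base ctr [591.4 199.6] size [10.3 28.5] ang 87.3 area 193.0 mean [590.2 198.3]
base ctr [539.2 268.2] size [ 8.7 26.7] ang 81.4 area 190.0 mean [538.6 268.2]
base ctr [524.7 237. ] size [70.3 51. ] ang 87.4 area 1407.75 mean [513. 234.]
bung ctr [611.5 319.5] size [29. 32.] ang 90.0 area 745.75 mean [611.1 319.4]
bung ctr [555.2 390.7] size [26.4 25.5] ang 36.9 area 540.0 mean [555.5 390.2]
bung ctr [536.1 318.3] size [17.7 16.1] ang 49.1 area 228.25 mean [536.5 317.9]
[[ 608.     9.1    3. ]
 [ 566.5  -37.4    3. ]
 [ 525.5  -84.3    3. ]
 [ 484.9 -130.7    3. ]]
base corners [[698.1 253.5  16. ]
 [691.9 180.8  16. ]
 [495.8 198.2  16. ]
 [500.9 273.1  16. ]]
```

View pics/ortho0.png

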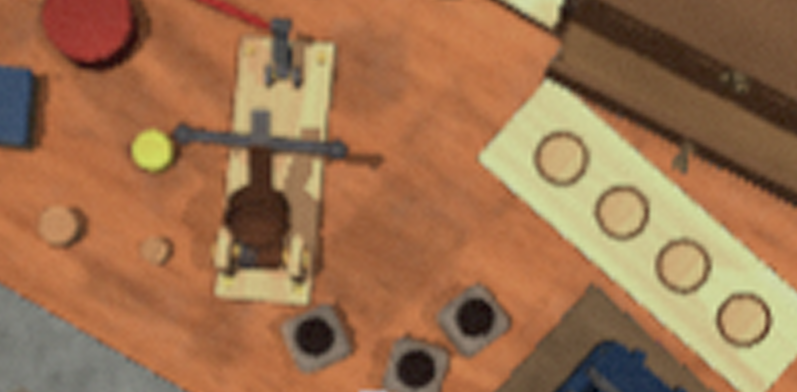

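Run:
```python
from h import *
C=np.load('top0c.npy').reshape(-1,3); S=np.load('side0c.npy').reshape(-1,3)
d=np.array([41,46.6]);d/=np.linalg.norm(d);n=np.array([d[1],-d[0]]); b=np.array([546.2,-60.8])
for nm,P in(('top',C),('side',S)):
  q=P[:,:2]-b; a=q@d; t=q@n; z=P[:,2]
  for lo,hi in((30,58),(60,100),(105,160)):
    for al in(-93,-31,31,93):
      m=(abs(a-al)<45)&(z>lo)&(z<hi)&(abs(t)<160)
      tp=t[m]; print(nm,lo,al,'neg max',np.sort(tp[tp<-20])[-3:-2].round(),'pos min',np.sort(tp[tp>20])[2:3].round())
# caps in side view, bar points, bung by side
f=dict(np.load('side0.npz'))
print('side caps', np.array([proj(f,[x,y,63])[0] for x,y in((469.7,196.2),(446,122.5),(483.4,79.5))]).round(1), 'bung top',proj(f,[555.3,390.5,30]).round(1),'spots',proj(f,[[608,9.1,3],[484.9,-130.7,3]]).round(1))
m=(C[:,2]>140)&(abs(C[:,0]-600)<50)&(abs(C[:,1]-225)<70)
print('bar',C[m][np.argsort(C[m][:,1])][::8].round(0).tolist())
```

```text
top 30 -93 neg max [-121.] pos min [84.]
top 30 -31 neg max [-94.] pos min [68.]
top 30 31 neg max [-118.] pos min [45.]
top 30 93 neg max [-118.] pos min [37.]
top 60 -93 neg max [-84.] pos min [120.]
top 60 -31 neg max [-82.] pos min [104.]
top 60 31 neg max [-130.] pos min [88.]
top 60 93 neg max [-130.] pos min [72.]
top 105 -93 neg max [-93.] pos min [119.]
top 105 -31 neg max [-92.] pos min [102.]
top 105 31 neg max [] pos min [88.]
top 105 93 neg max [] pos min [71.]
side 30 -93 neg max [-153.] pos min [85.]
side 30 -31 neg max [-88.] pos min [75.]
side 30 31 neg max [-120.] pos min [46.]
side 30 93 neg max [-119.] pos min [37.]
side 60 -93 neg max [-113.] pos min [122.]
side 60 -31 neg max [-82.] pos min [105.]
side 60 31 neg max [-130.] pos min [90.]
side 60 93 neg max [-130.] pos min [73.]
side 105 -93 neg max [-93.] pos min [119.]
side 105 -31 neg max [-93.] pos min [103.]
side 105 31 neg max [] pos min [88.]
side 105 93 neg max [] pos min [72.]
side caps [[314.  220.7]
 [321.1 208.3]
 [303.8 201. ]] bung top [[275.  279.8]] spots [[253.4 210.5]
 [296.8 193.8]]
bar [[587.0, 174.0, 173.0], [580.0, 177.0, 168.0], [590.0, 182.0, 172.0], [585.0, 188.0, 170.0], [585.0, 193.0, 171.0], [588.0, 201.0, 173.0], [588.0, 209.0, 172.0], [594.0, 215.0, 170.0], [594.0, 217.0, 169.0], [588.0, 220.0, 173.0], [591.0, 222.0, 173.0], [607.0, 224.0, 192.0], [600.0, 224.0, 185.0], [586.0, 225.0, 170.0], [553.0, 227.0, 154.0], [565.0, 227.0, 142.0], [581.0, 228.0, 165.0], [599.0, 229.0, 188.0], [595.0, 230.0, 179.0], [606.0, 232.0, 194.0], [556.0, 232.0, 149.0], [591.0, 233.0, 172.0], [559.0, 235.0, 152.0], [588.0, 236.0, 175.0], [556.0, 238.0, 151.0], [588.0, 239.0, 173.0], [594.0, 241.0, 172.0], [591.0, 244.0, 172.0], [589.0, 247.0, 170.0], [551.0, 252.0, 147.0], [590.0, 256.0, 165.0], [594.0, 263.0, 173.0], [594.0, 271.0, 173.0], [600.0, 277.0, 172.0], [592.0, 282.0, 173.0]]
```

The ortho view agrees with the numbers: rounds in a row at 48.6°, catapult at -5.4°, and three bottles with no reel. First I'll transit towards bottle 3 at (483,80), turning the fingers onto the row direction.

```bash
python3 -m crank '[[0.38,0.605,0,1,1],[0.38,0.605,0,1,1],[0.38,0.605,0,1,1],[0.38,0.605,0,1,1],[0.38,0.605,0,1,1]]' 30
python3 -m crank '[[0.38,0.605,0,1,1],[0.38,0.605,0,1,1],[0.38,0.605,0,1,1],[0.38,0.605,0,1,1],[0.38,0.605,0,1,1]]'
```

```text
time: 0.52
position: [188.0, -390.6, 230.8]
ee_rot: [-0.001, 0.953, 0.304, -0.0]
force: [0.4, -0.5, -0.1]
grip_width: 1.001
grasp_force: 0.0
time: 0.93
position: [245.0, -299.9, 231.0]
ee_rot: [-0.0, 0.886, 0.465, -0.0]
force: [-0.2, -0.9, -0.6]
grip_width: 1.0
grasp_force: 0.0
```

```bash
for i in 1; do
python3 -m crank '[[0.38,0.605,0,1,1],[0.38,0.605,0,1,1],[0.38,0.605,0,1,1],[0.38,0.605,0,1,1],[0.38,0.605,0,1,1]]'
python3 -m crank '[[0.38,0.605,0,1,1],[0.38,0.605,0,1,1],[0.38,0.605,0,1,1],[0.38,0.605,0,1,1],[0.38,0.605,0,1,1]]'
python3 -m crank '[[0.38,0.605,0,1,1],[0.38,0.605,0,1,1],[0.38,0.605,0,1,1],[0.38,0.605,0,1,1],[0.38,0.605,0,1,1]]'
python3 -m crank '[[0.38,0.605,0,1,1],[0.38,0.605,0,1,1],[0.38,0.605,0,1,1],[0.38,0.605,0,1,1],[0.38,0.605,0,1,1]]'
done | tail -6
cat > goto.py <<'E'
# offset still needed to x y z psi(deg, finger line) in the units of the rows
import sys; from h import *
t=[float(a) for a in sys.argv[1:5]]; s=state(); p=np.array(s['position']); q=s['ee_rot']
psi=2*np.degrees(np.arctan2(q[2],q[1]))-90; e=(t[3]-psi+180)%360-180
print('pos',p.round(1),'psi',round(psi,1),'need',((np.array(t[:3])-p)/30).round(2),'spin',round(e/4,2),'t',round(s['time'],1),'j',np.round(s['joint_pos'],2))
E
python3 goto.py 483.4 79.6 130 48.6
```

```text
time: 2.6
position: [472.9, 62.9, 230.8]
ee_rot: [-0.0, 0.38, 0.925, -0.0]
force: [-0.0, 0.3, -0.0]
grip_width: 1.002
grasp_force: 0.0
pos [472.9  62.9 230.8] psi 45.4 need [ 0.35  0.56 -3.36] spin 0.81 t 2.6 j [ 0.13  0.2  -0.05  1.32 -0.    0.91]
```

```bash
python3 -m crank '[[0.35,0.56,-0.9,0.8,0.65],[0,0,-1,0,0.65],[0,0,-0.7,0,0.65],[0,0,0,0,0.65]]' | tail -6
cat > caps.py <<'E'
from h import *
f=grab('top')
for h,x0,x1,y0,y1 in((63,400,540,20,260),(66,450,640,-170,50)):
    im=ortho(f,h,x0,x1,y0,y1); m=(im.max(2)<75)
    for R,a,c in rect(m,x1,y1):
        if 300<a<1000: print('cap',h,np.round(R[0],1),np.round(R[1],1),a,np.round(c,1))
save(f,'last.png')
E
python3 caps.py; python3 goto.py 483.4 79.6 42 48.6
```

```text
time: 2.93
position: [479.5, 78.6, 148.3]
ee_rot: [-0.005, 0.355, 0.935, -0.003]
force: [-1.1, -0.3, 0.2]
grip_width: 0.647
grasp_force: 0.0
cap 63 [527.5 239.5] [39. 25.] 510.0 [529.5 238.6]
cap 63 [511. 108.] [74.5 27.1] 922.25 [515.6 111.8]
cap 63 [469.8 196.5] [27.9 27.2] 612.25 [469.7 196.3]
cap 63 [446.  122.8] [27.5 27. ] 605.0 [446.1 122.6]
cap 66 [ 632.7 -142.8] [70.  22.3] 978.5 [ 628.7 -147.1]
cap 66 [ 584.7 -122.1] [108.3   8.6] 708.75 [ 583.8 -124.3]
pos [480.9  78.5 150.8] psi 48.4 need [ 0.08  0.04 -3.63] spin 0.05 t 3.0 j [ 0.16  0.27 -0.17  1.14 -0.    0.89]
```

```bash
python3 -m crank '[[0.08,0.04,-0.9,0,0.65],[0,0,-0.9,0,0.65],[0,0,-0.9,0,0.65],[0,0,-0.4,0,0.65],[0,0,0,0,0.65]]' | tail -6
python3 goto.py 483.4 79.6 43 48.6
```

```text
time: 3.4
position: [484.4, 79.4, 59.0]
ee_rot: [-0.002, 0.356, 0.935, -0.001]
force: [-0.3, -0.2, 1.3]
grip_width: 0.653
grasp_force: 0.0
pos [484.4  79.4  59. ] psi 48.3 need [-0.03  0.01 -0.53] spin 0.06 t 3.4 j [ 0.16  0.37 -0.29  0.91 -0.    0.89]
```

```bash
python3 -m crank '[[0,0,-0.52,0,0.65],[0,0,0,0,0.5],[0,0,0,0,0.3],[0,0,0,0,0.2],[0,0,0,0,0.2]]' 30| tail -6
python3 -m crank '[[0,0,0,0,0.2],[0,0,0,0,0.2],[0,0,0,0,0.2]]' | tail -6
python3 goto.py 483.4 79.6 42 48.6
```

```text
time: 3.82
position: [486.8, 80.1, 46.2]
ee_rot: [0.001, 0.355, 0.935, 0.001]
force: [0.0, -0.4, 1.0]
grip_width: 0.327
grasp_force: 29.5
time: 4.07
position: [486.9, 80.0, 46.1]
ee_rot: [0.001, 0.355, 0.935, 0.001]
force: [-1.2, -1.5, 6.7]
grip_width: 0.329
grasp_force: 29.9
pos [486.9  80.   46.1] psi 48.4 need [-0.12 -0.01 -0.14] spin 0.06 t 4.1 j [ 0.16  0.39 -0.31  0.87 -0.    0.89]
```

```bash
python3 -m crank '[[0,0,0.8,0,0.2],[0,0,1,0,0.2],[0,0,1,0,0.2],[0.5,-0.3,0.2,0,0.2],[0.9,-0.5,0,0,0.2]]' | tail -6
python3 -m crank '[[0.9,-0.5,0,0,0.2],[0.9,-0.5,0,0,0.2],[0.6,-0.4,0,0,0.2],[0,0,0,0,0.2],[0,0,0,0,0.2]]' | tail -6
python3 goto.py 608 9.1 49 48.6
```

```text
time: 4.48
position: [527.9, 57.2, 138.2]
ee_rot: [0.001, 0.354, 0.935, 0.001]
force: [0.0, 0.3, -1.1]
grip_width: 0.328
grasp_force: 30.0
time: 4.9
position: [600.0, 13.2, 133.9]
ee_rot: [-0.001, 0.356, 0.934, -0.0]
force: [-0.3, 0.6, -2.2]
grip_width: 0.327
grasp_force: 29.9
pos [600.   13.2 133.9] psi 48.3 need [ 0.27 -0.14 -2.83] spin 0.08 t 4.9 j [0.02 0.49 0.12 1.2  0.   0.75]
```

```bash
python3 -m crank '[[0.3,-0.15,-0.9,0.08,0.2],[0,0,-0.9,0,0.2],[0,0,-0.7,0,0.2],[0,0,0,0,0.2],[0,0,0,0,0.2]]' | tail -6
python3 goto.py 609 9.1 49 48.6
```

```text
time: 5.32
position: [606.4, 10.0, 58.5]
ee_rot: [-0.002, 0.352, 0.936, -0.001]
force: [-0.8, 1.1, -0.9]
grip_width: 0.331
grasp_force: 29.9
pos [606.4  10.   58.5] psi 48.7 need [ 0.09 -0.03 -0.32] spin -0.04 t 5.3 j [0.02 0.57 0.04 1.04 0.   0.74]
```

```bash
python3 -m crank '[[0.09,-0.03,-0.28,0,0.2],[0,0,-0.05,0,0.2],[0,0,0,0,0.2],[0,0,0,0,0.2],[0,0,0,0,0.2]]' | tail -5
python3 goto.py 609 9.1 49 48.6
```

```text
position: [612.0, 8.6, 50.7]
ee_rot: [0.001, 0.353, 0.936, 0.0]
force: [0.7, -0.4, -1.7]
grip_width: 0.329
grasp_force: 29.9
pos [612.    8.6  50.7] psi 48.7 need [-0.1   0.02 -0.06] spin -0.02 t 5.7 j [0.01 0.59 0.04 1.02 0.   0.73]
```

```bash
python3 -m crank '[[-0.08,0.02,-0.08,0,0.2],[0,0,0,0,0.2],[0,0,0,0,0.2],[0,0,0,0,0.2]]' | tail -5
python3 goto.py 609 9.1 49 48.6;  python3 -m crank '[[0,0,0,0,0.45],[0,0,0,0,0.55],[0,0,0,0,0.55],[0,0,0.3,0,0.55],[0,0,1,0,0.55]]' | tail -5
python3 -m crank '[[0,0,1,0,0.55],[0,0,1,0,0.65],[-0.8,0.7,0,0,0.65],[-0.8,0.7,0,0,0.65],[-0.8,0.7,0,0,0.65]]' | tail -5; python3 caps.py
python3 goto.py 446.1 122.6 140 48.6
```

```text
position: [610.1, 8.6, 48.7]
ee_rot: [0.001, 0.353, 0.936, 0.0]
force: [0.3, -2.9, 5.9]
grip_width: 0.325
grasp_force: 29.4
pos [610.1   8.6  48.7] psi 48.7 need [-0.04  0.02  0.01] spin -0.02 t 6.1 j [ 0.01  0.58  0.03  1.02 -0.    0.74]
position: [604.7, 9.3, 81.7]
ee_rot: [-0.005, 0.353, 0.936, -0.002]
force: [-0.2, 0.2, -0.4]
grip_width: 0.549
grasp_force: 0.0
position: [536.8, 72.7, 147.6]
ee_rot: [0.001, 0.353, 0.936, 0.001]
force: [0.0, 0.3, 0.0]
grip_width: 0.649
grasp_force: 0.0
cap 63 [527.5 239.5] [39. 25.] 539.5 [529.4 238.4]
cap 63 [469.8 196.5] [27.9 27.2] 617.0 [469.7 196.2]
cap 63 [446.  122.8] [27.5 27. ] 609.75 [446.1 122.7]
cap 66 [ 632.6 -142.4] [69.7 22.4] 990.75 [ 628.7 -147. ]
cap 66 [ 582.5 -126.5] [98.9  8.8] 689.25 [ 582.4 -127. ]
pos [530.8  76.1 146.7] psi 48.9 need [-2.82  1.55 -0.22] spin -0.07 t 7.0 j [ 0.14  0.37 -0.05  1.16  0.    0.86]
```

```bash
python3 -m crank '[[-0.9,0.5,0,0,0.65],[-0.9,0.5,0,0,0.65],[-0.9,0.5,-0.2,0,0.65],[0,0,-0.8,0,0.65],[0,0,0,0,0.65]]' | tail -5;python3 caps.py
python3 goto.py 447 122.7 43 48.6
```

```text
position: [452.5, 117.3, 114.1]
ee_rot: [-0.002, 0.352, 0.936, -0.002]
force: [-1.1, -0.3, 0.6]
grip_width: 0.648
grasp_force: 0.0
cap 63 [527.5 239.5] [39. 25.] 478.0 [529.6 238.6]
cap 63 [469.6 196.4] [27.7 27. ] 607.0 [469.7 196.2]
cap 66 [626.7 -40.2] [72.2  7.4] 420.75 [625.8 -41.7]
cap 66 [ 632.7 -143. ] [69.3 21.8] 965.75 [ 628.6 -147. ]
cap 66 [607.2  10. ] [28.  27.5] 623.25 [607.3  10. ]
cap 66 [ 584.7 -122.3] [107.8   8.5] 695.5 [ 583.5 -124.7]
cap 66 [458.8 -22. ] [16.5 44. ] 544.0 [457.  -20.8]
pos [454.1 117.1 115.5] psi 48.8 need [-0.24  0.19 -2.42] spin -0.04 t 7.4 j [ 0.25  0.27 -0.27  1.03 -0.    0.97]
```

```bash
python3 -m crank '[[-0.24,0.18,-0.8,0,0.65],[0,0,-0.8,0,0.65],[0,0,-0.8,0,0.65],[0,0,0,0,0.65],[0,0,0,0,0.65]]' | tail -5
python3 goto.py 447 122.7 46 48.6
```

```text
position: [449.0, 122.0, 44.4]
ee_rot: [-0.001, 0.353, 0.936, -0.001]
force: [0.8, -0.1, 0.0]
grip_width: 0.648
grasp_force: 0.0
pos [449.  122.   44.4] psi 48.6 need [-0.07  0.02  0.05] spin -0.01 t 7.8 j [ 0.27  0.35 -0.38  0.84 -0.    0.99]
```

```bash
python3 -m crank '[[-0.07,0.02,0.05,0,0.5],[0,0,0,0,0.3],[0,0,0,0,0.2],[0,0,0,0,0.2],[0,0,0,0,0.2]]' 30| tail -5
python3 -m crank '[[0,0,0,0,0.2],[0,0,0.8,0,0.2],[0,0,1,0,0.2],[0,0,1,0,0.2],[0.7,-0.9,0.3,0,0.2]]' | tail -5
python3 -m crank '[[0.7,-0.95,0,0,0.2],[0.7,-0.95,0,0,0.2],[0.7,-0.95,0,0,0.2],[0.7,-0.95,0,0,0.2],[0,0,0,0,0.2]]' | tail -5
python3 goto.py 566.5 -37.4 50 48.6
```

```text
position: [448.2, 123.1, 47.7]
ee_rot: [0.002, 0.353, 0.936, 0.001]
force: [-1.9, -2.6, 6.7]
grip_width: 0.325
grasp_force: 29.3
position: [467.6, 99.8, 143.6]
ee_rot: [0.001, 0.35, 0.937, 0.003]
force: [1.6, 0.8, -0.7]
grip_width: 0.324
grasp_force: 29.9
position: [555.8, -22.8, 139.4]
ee_rot: [0.003, 0.355, 0.935, -0.0]
force: [0.6, 1.5, -1.8]
grip_width: 0.321
grasp_force: 29.6
pos [555.8 -22.8 139.4] psi 48.4 need [ 0.36 -0.49 -2.98] spin 0.06 t 9.1 j [-0.04  0.4  -0.01  1.15 -0.    0.69]
```

```bash
python3 -m crank '[[0.34,-0.48,-0.9,0.05,0.2],[0,0,-0.9,0,0.2],[0,0,-0.8,0,0.2],[0,0,0,0,0.2],[0,0,0,0,0.2]]' | tail -5
python3 goto.py 566.5 -37.4 50.7 48.6
```

```text
position: [560.4, -32.0, 59.9]
ee_rot: [-0.002, 0.351, 0.936, -0.0]
force: [0.7, -1.1, -2.0]
grip_width: 0.322
grasp_force: 29.9
pos [560.4 -32.   59.9] psi 48.9 need [ 0.2  -0.18 -0.31] spin -0.07 t 9.5 j [-0.06  0.49 -0.1   0.99  0.    0.66]
```

```bash
python3 -m crank '[[0,0,0,0,0.2],[0,0,0,0,0.2]]' | tail -5
python3 goto.py 566.5 -37.4 50.7 48.6
```

```text
position: [563.6, -32.1, 63.1]
ee_rot: [0.002, 0.351, 0.936, 0.001]
force: [-0.5, -0.3, -1.4]
grip_width: 0.322
grasp_force: 29.9
pos [563.6 -32.1  63.1] psi 48.9 need [ 0.1  -0.18 -0.41] spin -0.08 t 9.7 j [-0.06  0.49 -0.09  0.99  0.    0.66]
```

```bash
python3 -m crank '[[0.1,-0.16,-0.35,0,0.2],[0,0,-0.05,0,0.2],[0,0,0,0,0.2],[0,0,0,0,0.2],[0,0,0,0,0.2]]' | tail -5
python3 goto.py 567 -37.4 50.7 48.6
```

```text
position: [567.7, -37.9, 50.9]
ee_rot: [0.003, 0.351, 0.936, 0.0]
force: [2.5, -2.4, 5.7]
grip_width: 0.324
grasp_force: 30.5
pos [567.7 -37.9  50.9] psi 48.9 need [-0.02  0.02 -0.01] spin -0.07 t 10.1 j [-0.07  0.51 -0.1   0.96 -0.    0.65]
```

```bash
python3 -m crank '[[0,0,0,0,0.45],[0,0,0,0,0.55],[0,0,0,0,0.55],[0,0,0.3,0,0.55],[0,0,1,0,0.55]]' | tail -5
python3 -m crank '[[0,0,1,0,0.55],[0,0,1,0,0.65],[-0.4,0.95,0,0,0.65],[-0.4,0.95,0,0,0.65],[-0.4,0.95,0,0,0.65]]' | tail -5
python3 -m crank '[[-0.4,0.95,0,0,0.65],[-0.4,0.95,0,0,0.65],[-0.4,0.95,0,0,0.65],[-0.4,0.95,0,0,0.65],[0,0,0,0,0.65]]' | tail -5
python3 caps.py; python3 goto.py 470 196.3 46.3 48.6
```

```text
position: [560.5, -36.6, 83.7]
ee_rot: [-0.005, 0.351, 0.936, -0.002]
force: [-0.5, -0.7, 0.9]
grip_width: 0.552
grasp_force: 0.0
position: [528.8, 49.0, 149.1]
ee_rot: [0.001, 0.352, 0.936, 0.0]
force: [-0.7, 0.1, -0.8]
grip_width: 0.65
grasp_force: 0.0
position: [478.6, 166.6, 148.3]
ee_rot: [-0.001, 0.348, 0.937, 0.001]
force: [-0.3, -0.2, -0.4]
grip_width: 0.648
grasp_force: 0.0
cap 63 [416.8  29.2] [17.5 32.5] 345.25 [413.2  27.4]
cap 66 [626.6 -40.2] [72.2  7.2] 420.75 [625.8 -41.7]
cap 66 [ 632.9 -142.7] [69.7 22.2] 970.0 [ 628.7 -147.1]
cap 66 [607.6   9.8] [27.5 28. ] 625.25 [607.2  10. ]
cap 66 [ 584.1 -123.3] [105.6   8.6] 694.75 [ 583.5 -124.7]
cap 66 [566.4 -35.9] [27.5 28.3] 623.5 [566.3 -35.8]
cap 66 [458.8 -19.5] [49.  16.5] 549.25 [456.9 -19.9]
pos [479.6 164.7 148.3] psi 49.2 need [-0.32  1.05 -3.4 ] spin -0.14 t 11.4 j [ 0.33  0.31 -0.13  1.14  0.    1.04]
```

```bash
python3 -m crank '[[-0.15,0.5,-0.8,-0.1,0.65],[-0.15,0.55,-0.8,0,0.65],[0,0,0,0,0.65]]' | tail -5
python3 - <<'E'
from h import *
f=grab('side'); a=f['img'][195:240,290:345]; b=np.load('side0.npz')['img'][195:240,290:345]
for i in(a,b):
    m=i.max(2)<60; n,l,s,c=cv2.connectedComponentsWithStats(m.astype(np.uint8)); print([(s[k,4],(c[k]+[290,195]).round(1).tolist()) for k in range(1,n) if s[k,4]>25])
E
python3 goto.py 470 196.3 46.3 48.6
```

```text
position: [468.8, 193.9, 96.2]
ee_rot: [-0.003, 0.354, 0.935, -0.002]
force: [-1.6, -0.6, -0.2]
grip_width: 0.653
grasp_force: 0.0
[(np.int32(83), [305.5, 200.7]), (np.int32(57), [323.7, 198.1]), (np.int32(135), [313.8, 225.2])]
[(np.int32(104), [303.4, 204.9]), (np.int32(111), [320.7, 212.8]), (np.int32(134), [313.6, 225.3])]
pos [469.9 193.2  97.8] psi 48.6 need [ 0.    0.1  -1.72] spin 0.01 t 11.7 j [ 0.39  0.36 -0.2   1.02 -0.    1.11]
```

```bash
python3 -m crank '[[0,0.1,-0.9,0,0.65],[0,0,-0.8,0,0.65],[0,0,0,0,0.65],[0,0,0,0,0.65]]' | tail -5
python3 goto.py 470.5 196.3 46.3 48.6
```

```text
position: [471.8, 195.6, 49.0]
ee_rot: [-0.001, 0.355, 0.935, -0.001]
force: [0.3, -0.6, 0.9]
grip_width: 0.647
grasp_force: 0.0
pos [471.8 195.6  49. ] psi 48.4 need [-0.04  0.02 -0.09] spin 0.05 t 12.0 j [ 0.39  0.42 -0.25  0.9  -0.    1.12]
```

```bash
python3 -m crank '[[-0.04,0.02,-0.06,0,0.5],[0,0,0,0,0.3],[0,0,0,0,0.2],[0,0,0,0,0.2],[0,0,0,0,0.2]]' 30| tail -5
python3 -m crank '[[0,0,0,0,0.2],[0,0,0.8,0,0.2],[0,0,1,0,0.2],[0,0,1,0,0.2],[0.1,0,1,0,0.2]]' | tail -5
python3 -m crank '[[0.1,0,1,0,0.2],[0.1,0,0.7,0,0.2],[0.4,-0.9,0,0,0.2],[0.4,-0.9,0,0,0.2],[0.4,-0.9,0,0,0.2]]' | tail -5
python3 goto.py 484.9 -130.7 50 48.6
```

```text
position: [471.7, 197.5, 48.7]
ee_rot: [0.001, 0.355, 0.935, 0.001]
force: [-2.0, -1.3, 7.5]
grip_width: 0.329
grasp_force: 29.5
position: [473.0, 197.5, 162.5]
ee_rot: [-0.0, 0.354, 0.935, -0.0]
force: [0.3, 1.3, -1.4]
grip_width: 0.326
grasp_force: 29.9
position: [516.4, 116.3, 213.2]
ee_rot: [0.001, 0.353, 0.935, 0.001]
force: [0.6, 0.9, -0.7]
grip_width: 0.325
grasp_force: 29.9
pos [516.4 116.3 213.2] psi 48.6 need [-1.05 -8.23 -5.44] spin -0.0 t 13.3 j [0.22 0.31 0.04 1.31 0.   0.94]
```

```bash
python3 -m crank '[[0.2,-0.9,0,0,0.2],[0.2,-0.9,0,0,0.2],[0.1,-0.9,0,0,0.2],[-0.1,-0.9,0,0,0.2],[-0.2,-0.9,0,0,0.2]]' | tail -5
python3 -m crank '[[-0.3,-0.9,0,0,0.2],[-0.4,-0.9,0,0,0.2],[-0.4,-0.9,0,0,0.2],[-0.2,-0.8,0,0,0.2],[0,0,0,0,0.2]]' | tail -5
python3 goto.py 484.9 -130.7 50.5 48.6
```

```text
position: [522.2, -19.7, 212.1]
ee_rot: [0.0, 0.354, 0.935, 0.0]
force: [0.2, 0.7, -1.3]
grip_width: 0.324
grasp_force: 29.9
position: [481.5, -127.1, 212.4]
ee_rot: [0.0, 0.357, 0.934, -0.001]
force: [0.7, -0.1, -1.0]
grip_width: 0.323
grasp_force: 29.9
pos [ 481.5 -127.1  212.4] psi 48.2 need [ 0.11 -0.12 -5.4 ] spin 0.1 t 14.1 j [-0.26  0.25 -0.04  1.29 -0.    0.47]
```

```bash
python3 -m crank '[[0.1,-0.1,-0.9,0.1,0.2],[0,0,-0.9,0,0.2],[0,0,-0.9,0,0.2],[0,0,-0.9,0,0.2],[0,0,-0.9,0,0.2]]' | tail -5
python3 -m crank '[[0,0,-0.3,0,0.2],[0,0,0,0,0.2],[0,0,0,0,0.2],[0,0,0,0,0.2]]' | tail -5
python3 goto.py 485.3 -130.9 51.5 48.6
```

```text
position: [486.1, -126.1, 76.3]
ee_rot: [0.001, 0.351, 0.936, 0.0]
force: [0.7, 0.0, -1.0]
grip_width: 0.324
grasp_force: 30.0
position: [487.4, -126.7, 69.9]
ee_rot: [0.002, 0.351, 0.936, 0.0]
force: [1.0, 0.2, -0.8]
grip_width: 0.327
grasp_force: 29.9
pos [ 487.4 -126.7   69.9] psi 48.9 need [-0.07 -0.14 -0.61] spin -0.08 t 14.8 j [-0.25  0.38 -0.25  0.94  0.    0.46]
```

```bash
python3 -m crank '[[-0.07,-0.13,-0.5,0,0.2],[0,0,-0.1,0,0.2],[0,0,0,0,0.2],[0,0,0,0,0.2],[0,0,0,0,0.2]]' | tail -5
python3 goto.py 485.3 -130.9 51.5 48.6
```

```text
position: [484.5, -130.5, 51.4]
ee_rot: [0.001, 0.351, 0.936, 0.0]
force: [-0.4, -0.4, 2.9]
grip_width: 0.323
grasp_force: 29.9
pos [ 484.5 -130.5   51.4] psi 48.9 need [ 0.03 -0.01  0.  ] spin -0.07 t 15.3 j [-0.26  0.4  -0.28  0.89  0.    0.45]
```

```bash
python3 -m crank '[[0,0,0,0,0.45],[0,0,0,0,0.55],[0,0,0,0,0.55],[0,0,0.3,0,0.55],[0,0,1,0,0.55]]' | tail -5
python3 -m crank '[[0,0,1,0,0.55],[0,0,1,0,0.65],[0,0,1,0,0.65],[0,0,1,0,0.65],[0,0,1,0,0.65]]' | tail -5
python3 -m crank '[[0.2,0.8,0.5,-1,0.65],[0.2,0.9,0,-1,0.65],[0.2,0.9,0,-1,0.65],[0.2,0.9,0,-1,0.65],[0.2,0.9,0,-1,0.65]]' | tail -5
python3 -m crank '[[0.2,0.9,0,-1,0.65],[0.2,0.9,0,-1,0.65],[0.2,0.9,0,-1,0.65],[0.2,0.9,0,-1,0.65],[0,0,0,-1,0.65]]' | tail -5
python3 caps.py; python3 goto.py 587 193 169 -5.4
```

```text
position: [480.1, -129.3, 86.0]
ee_rot: [-0.005, 0.351, 0.936, -0.0]
force: [-0.4, 0.5, -0.2]
grip_width: 0.549
grasp_force: 0.0
position: [483.3, -130.2, 241.4]
ee_rot: [0.0, 0.351, 0.936, 0.0]
force: [1.3, -0.5, -0.7]
grip_width: 0.652
grasp_force: 0.0
position: [513.7, 2.8, 255.1]
ee_rot: [0.0, 0.51, 0.86, 0.0]
force: [0.6, 0.4, 0.1]
grip_width: 0.65
grasp_force: 0.0
position: [538.2, 114.1, 254.4]
ee_rot: [-0.0, 0.65, 0.76, 0.001]
force: [-0.1, 0.1, 0.1]
grip_width: 0.648
grasp_force: 0.0
cap 63 [527.5 239.8] [38.5 25. ] 474.0 [529.7 240.3]
cap 66 [ 592.2 -107.7] [141.2   8.7] 954.0 [ 591.  -110.3]
cap 66 [ 482.7 -127.4] [28.9 28.7] 661.5 [ 483.  -127.3]
pos [537.8 112.2 254.4] psi 8.8 need [ 1.64  2.69 -2.85] spin -3.55 t 17.0 j [0.21 0.33 0.19 1.43 0.   1.62]
```

View pics/last.png

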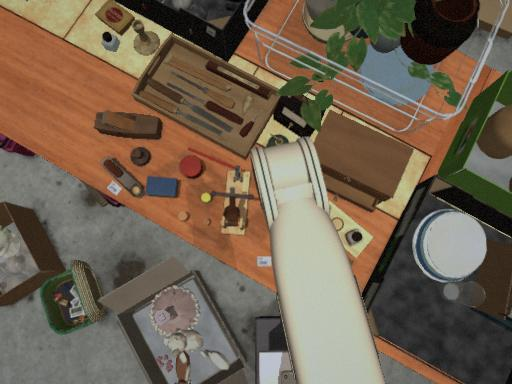

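```bash
python3 -m crank '[[0.5,0.9,0,-1,0.65],[0.5,0.9,0,-1,0.65],[0.5,0.8,0,-1,0.65],[0.14,0.09,0,-0.55,0.55],[0,0,0,0,0.5]]' | tail -5
python3 caps.py; python3 goto.py 587 193 150 -5.4
python3 - <<'E'
from h import *
f=grab('side'); save(f,'side1.png'); a=f['img']
cv2.imwrite('pics/side1c.png',cv2.resize(cv2.cvtColor(a[140:300,200:380],cv2.COLOR_RGB2BGR),None,fx=3.6,fy=3.6,interpolation=cv2.INTER_CUBIC))
E
```

```text
position: [587.4, 191.3, 253.6]
ee_rot: [-0.0, 0.738, 0.674, -0.0]
force: [-0.5, -0.4, -0.9]
grip_width: 0.499
grasp_force: 0.0
cap 66 [607.5  10. ] [28.2 28.2] 644.0 [607.2  10. ]
cap 66 [566.2 -36. ] [29.  27.5] 642.75 [566.3 -35.7]
cap 66 [ 483.  -127.3] [28.9 28.6] 662.5 [ 483.  -127.3]
cap 66 [458.8 -20.8] [46.5 16.5] 574.0 [457.  -20.4]
pos [586.8 190.3 253.9] psi -5.2 need [ 0.01  0.09 -3.46] spin -0.06 t 17.4 j [ 0.31  0.48  0.4   1.5  -0.    1.97]
```

View pics/side1c.png

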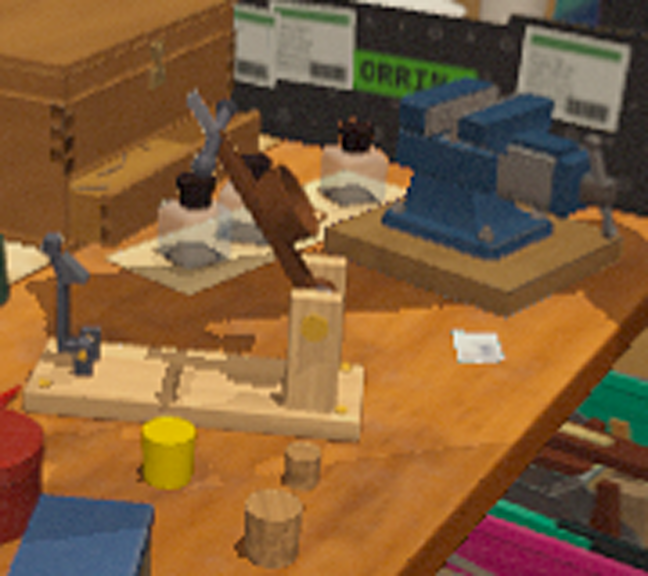

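All three bottles stand on their rounds and the arm is slack. I'll descend onto bar_left.

```bash
python3 -m crank '[[0,0.07,-0.9,-0.05,0.5],[0,0,-0.9,0,0.5],[0,0,-0.9,0,0.5],[0,0,-0.6,0,0.5],[0,0,0,0,0.5]]' | tail -5
python3 -m crank '[[0,0,0,0,0.5],[0,0,0,0,0.5]]' | tail -5
python3 goto.py 587 193 150 -5.4
```

```text
position: [583.4, 190.0, 150.9]
ee_rot: [-0.002, 0.74, 0.672, -0.004]
force: [-0.6, 0.7, -0.1]
grip_width: 0.493
grasp_force: 0.0
position: [587.6, 191.9, 157.1]
ee_rot: [0.001, 0.74, 0.672, 0.001]
force: [0.7, 0.0, 0.7]
grip_width: 0.498
grasp_force: 0.0
pos [587.6 191.9 157.1] psi -5.5 need [-0.02  0.04 -0.24] spin 0.03 t 18.1 j [ 0.32  0.51  0.21  1.27 -0.    1.98]
```

```bash
python3 -m crank '[[0,0.03,-0.22,0,0.5],[0,0,0,0,0.4],[0,0,0,0,0.2],[0,0,0,0,0.05],[0,0,0,0,0]]' 45| tail -5
python3 -m crank '[[0,0,0,0,0],[0,0,0,0,0],[0,0,0,0,0]]' | tail -5
python3 goto.py 587 193 150 -5.4
python3 - <<'E'
import numpy as np
c=np.array([596.7,226.4]);cx=np.array([-.9956,.0937])
p0=None
for th in np.r_[np.arange(1.0,-.01,-.1),-.05,-.09]:
    x=70-118*np.cos(th); z=70+118*np.sin(th); w=c+cx*x
    p=np.array([w[0],w[1],z])
    if p0 is not None: print(round(th,2),p.round(1),((p-p0)/30).round(3))
    p0=p
E
```

```text
position: [588.0, 193.4, 149.2]
ee_rot: [0.001, 0.74, 0.672, 0.001]
force: [2.2, 0.6, 0.2]
grip_width: 0.088
grasp_force: 43.8
position: [587.9, 193.4, 149.2]
ee_rot: [0.001, 0.74, 0.672, 0.001]
force: [3.5, 0.0, 0.6]
grip_width: 0.089
grasp_force: 43.9
pos [587.9 193.4 149.2] psi -5.5 need [-0.03 -0.01  0.03] spin 0.03 t 18.8 j [ 0.32  0.52  0.2   1.25 -0.    1.99]
0.9 [600.  226.1 162.4] [ 0.318 -0.03  -0.229]
0.8 [608.9 225.3 154.6] [ 0.294 -0.028 -0.259]
0.7 [616.9 224.5 146. ] [ 0.267 -0.025 -0.288]
0.6 [624.  223.8 136.6] [ 0.237 -0.022 -0.313]
0.5 [630.1 223.3 126.6] [ 0.205 -0.019 -0.335]
0.4 [635.2 222.8 116. ] [ 0.17  -0.016 -0.354]
0.3 [639.2 222.4 104.9] [ 0.134 -0.013 -0.369]
0.2 [642.1 222.1  93.4] [ 0.097 -0.009 -0.381]
0.1 [643.9 222.   81.8] [ 0.058 -0.006 -0.389]
0.0 [644.5 221.9  70. ] [ 0.02  -0.002 -0.393]
-0.05 [644.3 221.9  64.1] [-0.005  0.    -0.197]
-0.09 [644.  221.9  59.4] [-0.011  0.001 -0.157]
```

```bash
python3 -m crank '[[0.16,-0.015,-0.11,0,0],[0.16,-0.015,-0.115,0,0],[0.15,-0.014,-0.13,0,0],[0.145,-0.014,-0.13,0,0],[0,0,0,0,0]]' | tail -5
python3 -m crank '[[0.135,-0.013,-0.144,0,0],[0.132,-0.013,-0.144,0,0],[0.12,-0.011,-0.156,0,0],[0.117,-0.011,-0.157,0,0],[0,0,0,0,0]]' | tail -5
python3 goto.py 620.8 189.7 116.7 -5.4
```

```text
position: [605.7, 191.6, 134.5]
ee_rot: [-0.0, 0.74, 0.672, 0.0]
force: [-0.6, -0.6, 6.6]
grip_width: 0.088
grasp_force: 45.2
position: [620.6, 190.2, 116.4]
ee_rot: [-0.0, 0.74, 0.672, 0.0]
force: [-1.0, -1.1, 8.5]
grip_width: 0.085
grasp_force: 45.9
pos [620.6 190.2 116.4] psi -5.5 need [ 0.01 -0.02  0.01] spin 0.03 t 19.6 j [0.3  0.6  0.25 1.22 0.   1.96]
```

```bash
python3 -m crank '[[0.205,-0.019,-0.335,0,0],[0.17,-0.016,-0.354,0,0],[0,0,0,0,0],[0.134,-0.013,-0.369,0,0],[0.097,-0.01,-0.38,0,0]]' | tail -5
python3 -m crank '[[0,0,0,0,0],[0,0,0,0,0]]' | tail -5
python3 goto.py 638.9 188.1 74.4 -5.4
```

```text
position: [638.8, 188.4, 74.5]
ee_rot: [0.0, 0.74, 0.672, 0.001]
force: [-1.1, -1.8, 5.6]
grip_width: 0.088
grasp_force: 47.8
position: [639.0, 188.4, 73.6]
ee_rot: [0.0, 0.74, 0.672, 0.0]
force: [0.2, -1.6, 6.5]
grip_width: 0.083
grasp_force: 47.8
pos [639.  188.4  73.6] psi -5.5 need [-0.   -0.01  0.03] spin 0.03 t 20.2 j [ 0.29  0.67  0.25  1.16 -0.    1.95]
```

```bash
python3 -m crank '[[0.058,-0.006,-0.37,0,0],[0.02,0,-0.38,0,0],[0,0,-0.2,0,0],[-0.01,0,-0.13,0,0],[0,0,0,0,0]]' | tail -5
python3 -m crank '[[0,0,0,0,0],[0,0,0,0,0],[0,0,0,0,0]]' | tail -5
python3 goto.py 640.8 188 41 -5.4
python3 - <<'E'
from h import *
f=grab('side'); a=f['img']
cv2.imwrite('pics/hook1.png',cv2.resize(cv2.cvtColor(a[180:270,195:315],cv2.COLOR_RGB2BGR),None,fx=6,fy=6,interpolation=cv2.INTER_CUBIC))
E
```

```text
position: [642.1, 188.1, 42.1]
ee_rot: [0.001, 0.74, 0.672, 0.001]
force: [1.8, -2.0, 7.4]
grip_width: 0.084
grasp_force: 48.8
position: [642.2, 188.1, 43.0]
ee_rot: [0.001, 0.74, 0.672, 0.002]
force: [2.3, -3.0, 7.8]
grip_width: 0.086
grasp_force: 48.8
pos [642.2 188.1  43. ] psi -5.5 need [-0.05 -0.   -0.07] spin 0.03 t 20.8 j [ 0.29  0.69  0.22  1.09 -0.    1.95]
```

View pics/hook1.png

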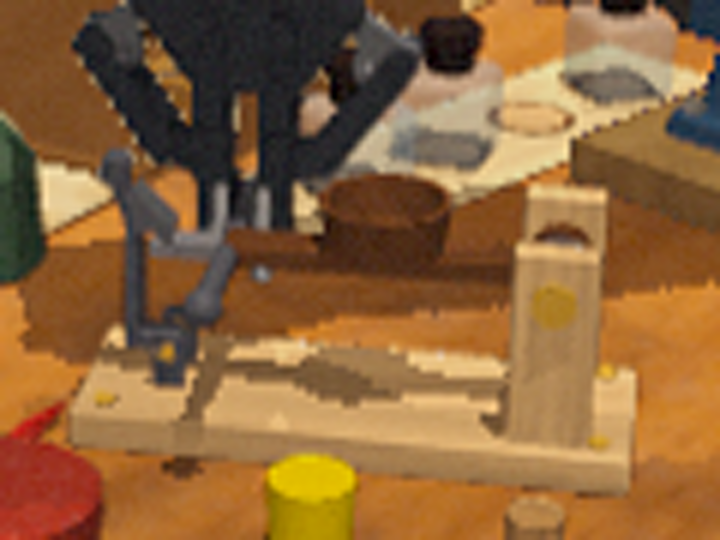

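```bash
python3 -m crank '[[-0.04,0,-0.1,0,0],[0,0,0,0,0],[0,0,0,0,0],[0,0,0,0,0]]' | tail -5
python3 -m crank '[[0,0,0.12,0,0],[0,0,0.12,0,0],[0,0,0.08,0,0],[0,0,0,0,0],[0,0,0,0,0]]' | tail -5
python3 goto.py 640.8 188 51 -5.4
```

```text
position: [642.1, 188.2, 40.6]
ee_rot: [0.002, 0.741, 0.672, 0.003]
force: [2.9, -2.8, 8.1]
grip_width: 0.085
grasp_force: 48.8
position: [642.1, 188.0, 46.4]
ee_rot: [0.002, 0.741, 0.672, 0.002]
force: [11.5, -0.5, -8.2]
grip_width: 0.084
grasp_force: 47.4
pos [642.1 188.   46.4] psi -5.6 need [-0.04 -0.    0.15] spin 0.04 t 21.6 j [ 0.29  0.69  0.22  1.1  -0.    1.95]
```

```bash
python3 -m crank '[[0.04,0,-0.06,0,0],[0,0,0,0,0],[0,0,0,0,0]]' | tail -5
python3 goto.py 642 188 46 -5.4
python3 - <<'E'
from h import *
f=grab('side'); a=f['img']
cv2.imwrite('pics/hook2.png',cv2.resize(cv2.cvtColor(a[195:255,200:280],cv2.COLOR_RGB2BGR),None,fx=8,fy=8,interpolation=cv2.INTER_CUBIC))
E
```

```text
position: [642.1, 188.1, 46.1]
ee_rot: [0.001, 0.74, 0.672, 0.001]
force: [5.0, -1.8, 2.2]
grip_width: 0.088
grasp_force: 48.2
pos [642.1 188.1  46.1] psi -5.5 need [-0. -0. -0.] spin 0.03 t 21.9 j [ 0.29  0.69  0.22  1.1  -0.    1.95]
```

View pics/hook2.png

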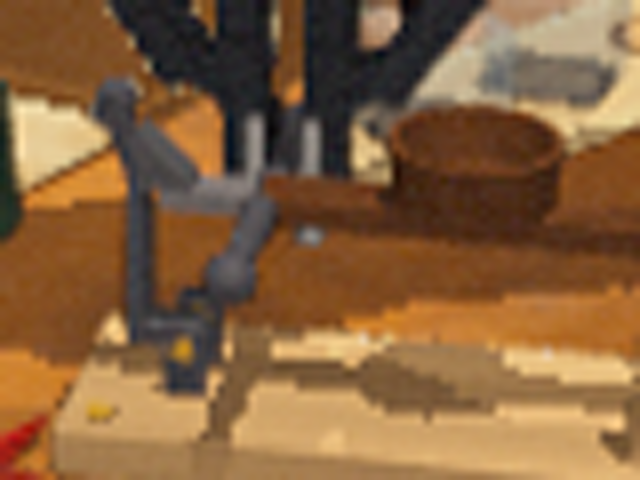

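The catch's nose lies over the tongue, and the upward pull was resisted, so the arm is hooked. Release.

```bash
python3 -m crank '[[0,0,0,0,0.15],[0,0,0,0,0.2],[0,0,0,0,0.3],[0,0,0,0,0.3],[0,0,0,0,0.3]]' | tail -5
python3 goto.py 642 188 46 -5.4
```

```text
position: [639.8, 188.2, 44.7]
ee_rot: [-0.0, 0.74, 0.672, -0.001]
force: [0.9, -1.1, -0.1]
grip_width: 0.3
grasp_force: 0.0
pos [639.8 188.2  44.7] psi -5.5 need [ 0.07 -0.01  0.04] spin 0.02 t 22.4 j [0.29 0.69 0.22 1.1  0.   1.95]
```

```bash
python3 -m crank '[[0.06,0,0,0,0.32],[0,0,0.2,0,0.32],[0,0,0.3,0,0.32],[0,0,0.3,0,0.32],[0,0,0.4,0,0.32]]' | tail -5
python3 -m crank '[[0,0,0.6,0,0.32],[0,0,0.9,0,0.4],[0,0,0.9,0,0.5],[0,0,0.9,0,0.6],[0,0,0,0,0.6]]' | tail -5
python3 goto.py 555.3 390.5 120 -5.4; python3 caps.py
python3 - <<'E'
from h import *
C=cloud(grab('side')); m=(abs(C[...,0]-643)<8)&(C[...,2]>45)&(C[...,2]<90)&(abs(C[...,1]-255)<12); print('bar z',np.nanmedian(C[...,2][m]),m.sum())
f=grab('top'); im=ortho(f,30,500,640,280,420).astype(int); m=(im[...,1]>125)
for R,a,c in rect(m,640,420): print('bung',np.round(R[0],1),np.round(R[1],1),a)
E
```

```text
position: [642.4, 188.3, 82.1]
ee_rot: [-0.0, 0.74, 0.672, 0.0]
force: [-0.2, 0.0, 0.3]
grip_width: 0.321
grasp_force: 0.0
position: [645.9, 189.3, 189.1]
ee_rot: [0.003, 0.74, 0.672, 0.006]
force: [0.4, 1.1, 0.8]
grip_width: 0.6
grasp_force: 0.0
pos [645.9 189.3 189.1] psi -5.5 need [-3.02  6.71 -2.3 ] spin 0.03 t 23.2 j [0.29 0.6  0.45 1.4  0.   1.95]
cap 63 [527.5 243.8] [30.5 25. ] 374.5 [529.3 243.7]
cap 66 [607.7  10. ] [28.  28.4] 646.25 [607.2  10. ]
cap 66 [566.2 -35.8] [29.5 27.5] 648.0 [566.3 -35.7]
cap 66 [ 459.8 -120.2] [18.5 29.5] 489.75 [ 458.9 -120. ]
cap 66 [458.8 -27.2] [16.5 33.5] 429.25 [457.4 -25.4]
bar z 73.0457912902865 19
bung [611.2 319.5] [28.  29.5] 663.75
```

The s3 bottle has been knocked to about (459,-120). I'll look again.

Run:
```python
from h import *
f=grab('top'); im=ortho(f,63,400,540,-190,0); 
for R,a,c in rect(im.max(2)<75,540,0): print('cap',np.round(R[0],1),np.round(R[1],1),a,np.round(c,1))
im=ortho(f,40,400,660,-180,430,1.3); cv2.imwrite('pics/o2.png',cv2.cvtColor(im,cv2.COLOR_RGB2BGR))
C=cloud(f); m=(C[...,2]>60)&(abs(C[...,1]+80)<80)&(abs(C[...,0]-450)<60); 
# vice near knocked bottle
q=C[m]; q=q[np.hypot(q[:,0]-459,q[:,1]+120)<75]; q=q[np.hypot(q[:,0]-459,q[:,1]+120)>18]; print('vice pts',len(q),q[np.argsort(np.hypot(q[:,0]-459,q[:,1]+120))][:40:5].round(0).tolist())
```

```text
cap [ 455.2 -120.7] [27.5 29.8] 670.25 [ 455.8 -120.5]
cap [425.1 -41.1] [100.5  51.9] 2898.25 [428.4 -44.5]
vice pts 41 [[429.0, -69.0, 92.0], [432.0, -63.0, 78.0], [409.0, -74.0, 120.0], [423.0, -61.0, 119.0], [406.0, -73.0, 122.0], [423.0, -58.0, 120.0], [420.0, -58.0, 118.0], [428.0, -53.0, 119.0]]
```

View pics/o2.png

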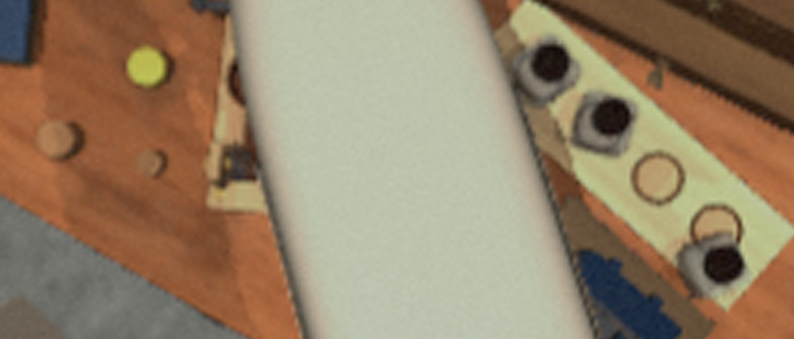

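```bash
python3 -m crank '[[0,-0.5,0.6,1,0.6],[-0.5,-0.86,0.4,1,0.6],[-0.53,-0.86,0,1,0.6],[-0.53,-0.86,0,1,0.6],[-0.53,-0.86,0,1,0.6]]' | tail -5
python3 -m crank '[[-0.53,-0.86,0,1,0.6],[-0.53,-0.86,0,1,0.6],[-0.53,-0.86,0,1,0.6],[-0.53,-0.86,0,1,0.6],[-0.53,-0.86,0,1,0.6]]' | tail -5
python3 -m crank '[[-0.5,-0.86,0,1,0.6],[-0.5,-0.86,0,1,0.6],[0,0,0,1,0.6],[0,0,0,0.5,0.6],[0,0,0,0,0.6]]' | tail -5
python3 goto.py 456 -120.6 50.5 48.6
```

```text
position: [578.0, 69.0, 208.6]
ee_rot: [-0.001, 0.611, 0.792, -0.001]
force: [0.4, -0.1, -0.7]
grip_width: 0.598
grasp_force: 0.0
position: [498.2, -59.9, 208.7]
ee_rot: [-0.001, 0.464, 0.886, -0.001]
force: [0.8, 0.0, 0.3]
grip_width: 0.599
grasp_force: 0.0
position: [468.9, -111.0, 208.9]
ee_rot: [-0.001, 0.355, 0.935, -0.0]
force: [0.0, 0.7, 0.7]
grip_width: 0.599
grasp_force: 0.0
pos [ 468.9 -111.   208.9] psi 48.4 need [-0.43 -0.32 -5.28] spin 0.04 t 24.6 j [-0.23  0.22 -0.08  1.27  0.    0.49]
```

```bash
python3 -m crank '[[-0.42,-0.31,-0.8,0,0.6],[0,0,-0.9,0,0.6],[0,0,-0.9,0,0.6],[0,0,-0.9,0,0.6],[0,0,0,0,0.6]]' | tail -5
python3 -m crank '[[0,0,0,0,0.6]]' | tail -5
python3 goto.py 456 -120.6 50.5 48.6;python3 - <<'E'
from h import *
f=grab('side'); print(proj(f,[456,-120.6,66]).round(1)); a=f['img'][165:215,280:325]; n,l,s,c=cv2.connectedComponentsWithStats((a.max(2)<60).astype(np.uint8)); print([(s[k,4],(c[k]+[280,165]).round(1).tolist()) for k in range(1,n) if s[k,4]>15])
E
```

```text
position: [452.8, -118.3, 99.6]
ee_rot: [-0.006, 0.355, 0.935, -0.001]
force: [-1.3, 0.5, -0.1]
grip_width: 0.601
grasp_force: 0.0
position: [455.8, -119.1, 103.6]
ee_rot: [-0.003, 0.354, 0.935, -0.0]
force: [-0.3, -0.7, 0.2]
grip_width: 0.599
grasp_force: 0.0
pos [ 455.8 -119.1  103.6] psi 48.5 need [ 0.01 -0.05 -1.77] spin 0.03 t 25.1 j [-0.26  0.29 -0.28  1.    0.    0.47]
[[308.4 175. ]]
[(np.int32(519), [296.6, 172.9])]
```

```bash
python3 -m crank '[[0,-0.05,-0.8,0,0.6],[0,0,-0.9,0,0.6],[0,0,0,0,0.6],[0,0,0,0,0.6]]' | tail -5
python3 goto.py 456.5 -120.6 50.5 48.6
```

```text
position: [457.6, -121.2, 54.9]
ee_rot: [-0.0, 0.354, 0.935, -0.0]
force: [-0.1, 0.2, 0.2]
grip_width: 0.599
grasp_force: 0.0
pos [ 457.6 -121.2   54.9] psi 48.5 need [-0.04  0.02 -0.15] spin 0.03 t 25.5 j [-0.26  0.35 -0.35  0.88  0.    0.47]
```

```bash
python3 -m crank '[[-0.04,0.02,-0.15,0,0.5],[0,0,0,0,0.3],[0,0,0,0,0.2],[0,0,0,0,0.2],[0,0,0,0,0.2]]' 30| tail -5
python3 -m crank '[[0,0,0,0,0.2],[0,0,0.5,0,0.2],[0,0,0.7,0,0.2],[0.45,-0.16,0,0,0.2],[0.45,-0.16,0,0,0.2]]' | tail -5
python3 -m crank '[[0,0,0,0,0.2],[0,0,-0.4,0,0.2],[0,0,-0.4,0,0.2],[0,0,0,0,0.2],[0,0,0,0,0.2]]' | tail -5
python3 goto.py 485.5 -132 51.5 48.6
```

```text
position: [457.4, -121.1, 51.1]
ee_rot: [0.001, 0.354, 0.935, 0.0]
force: [-2.4, -0.4, 6.8]
grip_width: 0.326
grasp_force: 30.0
position: [484.5, -130.5, 87.4]
ee_rot: [0.001, 0.354, 0.935, 0.0]
force: [0.7, -0.1, -1.5]
grip_width: 0.32
grasp_force: 30.0
position: [482.0, -129.9, 61.0]
ee_rot: [-0.001, 0.354, 0.935, -0.0]
force: [0.2, 1.1, 0.5]
grip_width: 0.325
grasp_force: 29.9
pos [ 482.  -129.9   61. ] psi 48.5 need [ 0.12 -0.07 -0.32] spin 0.03 t 26.8 j [-0.26  0.38 -0.27  0.92  0.    0.46]
```

```bash
python3 -m crank '[[0.12,-0.07,-0.3,0,0.2],[0,0,-0.06,0,0.2],[0,0,0,0,0.2],[0,0,0,0,0.2],[0,0,0,0,0.2]]' | tail -5
python3 goto.py 486.5 -132 51 48.6
```

```text
position: [487.6, -132.6, 51.2]
ee_rot: [0.001, 0.354, 0.935, 0.0]
force: [1.0, -0.4, 0.1]
grip_width: 0.323
grasp_force: 29.9
pos [ 487.6 -132.6   51.2] psi 48.5 need [-0.04  0.02 -0.01] spin 0.03 t 27.2 j [-0.27  0.4  -0.27  0.9   0.    0.46]
```

```bash
python3 -m crank '[[-0.03,0.02,-0.05,0,0.2],[0,0,0,0,0.2],[0,0,0,0,0.35],[0,0,0,0,0.5],[0,0,0,0,0.55]]' | tail -5
python3 -m crank '[[0,0,0.3,0,0.55],[0,0,1,0,0.55],[0,0,1,0,0.55],[0,0,1,0,0.65],[0,0,1,0,0.65]]' | tail -5
python3 -m crank '[[0,0.3,1,-1,0.65],[0.1,0.9,0.5,-1,0.65],[0.1,0.9,0,-1,0.65],[0.1,0.9,0,-1,0.65],[0.1,0.9,0,-1,0.65]]' | tail -5
python3 -m crank '[[0.1,0.9,0,-1,0.65],[0.1,0.9,0,-1,0.65],[0.1,0.9,0,-1,0.65],[0.1,0.9,0,-1,0.65],[0.1,0.9,0,-1,0.65]]' | tail -5
python3 -m crank '[[0.1,0.9,0,-1,0.6],[0.1,0.9,0,-1,0.6],[0.1,0.9,0,-1,0.6],[0.1,0.9,0,-0.5,0.6],[0.1,0.9,0,0,0.6]]' | tail -5
python3 caps.py
python3 goto.py 555.3 390.5 120 -5.4
```

```text
position: [485.8, -131.7, 49.2]
ee_rot: [-0.0, 0.354, 0.935, 0.0]
force: [-0.1, 0.4, -0.9]
grip_width: 0.546
grasp_force: 0.0
position: [485.7, -131.7, 180.0]
ee_rot: [-0.0, 0.354, 0.935, 0.0]
force: [1.2, -0.9, 0.5]
grip_width: 0.649
grasp_force: 0.0
position: [498.2, -13.8, 224.5]
ee_rot: [0.001, 0.513, 0.858, 0.0]
force: [0.1, -0.4, 0.5]
grip_width: 0.652
grasp_force: 0.0
position: [512.8, 121.5, 223.8]
ee_rot: [-0.0, 0.654, 0.756, -0.0]
force: [0.5, -0.3, 0.2]
grip_width: 0.647
grasp_force: 0.0
position: [527.8, 256.5, 223.8]
ee_rot: [-0.0, 0.741, 0.672, -0.0]
force: [0.4, -0.2, -0.4]
grip_width: 0.598
grasp_force: 0.0
cap 63 [416.8  34. ] [27.  32.5] 443.5 [411.6  29.5]
cap 66 [ 632.6 -142.6] [69.7 22. ] 982.75 [ 628.7 -146.9]
cap 66 [607.4  10. ] [27.4 28.3] 632.25 [607.2  10. ]
cap 66 [566.3 -35.8] [27.6 28.4] 629.0 [566.3 -35.8]
cap 66 [ 486.2 -129. ] [27.5 30. ] 657.5 [ 486.3 -129.2]
cap 66 [458.8 -19.5] [49.  16.5] 566.5 [456.9 -20.2]
pos [528.1 261.5 223.3] psi -5.3 need [ 0.91  4.3  -3.44] spin -0.04 t 29.3 j [0.46 0.42 0.24 1.39 0.   2.12]
```

```bash
python3 -m crank '[[0.3,0.9,0,0,0.6],[0.3,0.9,0,0,0.6],[0.3,0.9,0,0,0.6],[0,0.9,-0.5,0,0.6],[0,0.6,-0.8,0,0.6]]' | tail -5
python3 -m crank '[[0,0,-0.9,0,0.6],[0,0,-0.8,0,0.6],[0,0,0,0,0.6],[0,0,0,0,0.6]]' | tail -5
python3 - <<'E'
from h import *
f=grab('side'); im=ortho(f,30,500,640,280,440).astype(int); print(proj(f,[[555.3,390.5,30],[555.3,390.5,0]]).round(1))
save(f,'s3.png')
C=cloud(f); m=(C[...,2]>5)&(C[...,2]<26)&(np.hypot(C[...,0]-555,C[...,1]-390)<30); q=C[m]; print(len(q),q.min(0).round(1),q.max(0).round(1),np.median(q,0).round(1))
E
python3 goto.py 555.3 390.5 18 -5.4
```

```text
position: [556.7, 384.5, 187.1]
ee_rot: [0.0, 0.74, 0.673, 0.003]
force: [-0.4, 0.7, -0.4]
grip_width: 0.596
grasp_force: 0.0
position: [553.9, 380.3, 131.9]
ee_rot: [-0.0, 0.74, 0.672, -0.002]
force: [0.5, 0.2, 2.0]
grip_width: 0.598
grasp_force: 0.0
[[275.  279.8]
 [274.3 294.1]]
151 [540.4 388.9   5.1] [567.6 404.8  25.9] [554.7 399.3  16. ]
pos [555.2 381.  134.1] psi -5.5 need [ 0.    0.32 -3.87] spin 0.03 t 30.1 j [0.6  0.64 0.37 1.3  0.   2.27]
```

```bash
python3 -m crank '[[0,0.3,-0.8,0,0.6],[0,0,-0.9,0,0.6],[0,0,-0.9,0,0.6],[0,0,-0.6,0,0.6],[0,0,0,0,0.6]]' | tail -5
python3 -m crank '[[0,0,0,0,0.6],[0,0,0,0,0.6]]' | tail -5
python3 goto.py 555 390.5 18 -5.4
```

```text
position: [553.9, 388.8, 35.3]
ee_rot: [-0.0, 0.74, 0.672, -0.002]
force: [-0.3, -0.9, 0.4]
grip_width: 0.598
grasp_force: 0.0
position: [557.1, 391.1, 40.7]
ee_rot: [0.0, 0.74, 0.672, 0.002]
force: [0.1, 0.1, -0.1]
grip_width: 0.599
grasp_force: 0.0
pos [557.1 391.1  40.7] psi -5.5 need [-0.07 -0.02 -0.76] spin 0.03 t 30.7 j [0.61 0.72 0.26 1.11 0.   2.28]
```

```bash
python3 -m crank '[[-0.05,-0.02,-0.5,0,0.6],[0,0,-0.28,0,0.6],[0,0,0,0,0.6],[0,0,0,0,0.6],[0,0,0,0,0.6]]' 25| tail -5
python3 -m crank '[[0,0,0,0,0.45],[0,0,0,0,0.3],[0,0,0,0,0.2],[0,0,0,0,0.2],[0,0,0,0,0.2]]' | tail -5
python3 goto.py 555 390.5 18 -5.4
```

```text
position: [554.3, 389.9, 15.2]
ee_rot: [0.0, 0.74, 0.672, 0.001]
force: [0.7, -0.1, -0.1]
grip_width: 0.597
grasp_force: 0.0
position: [554.2, 389.9, 15.0]
ee_rot: [0.0, 0.74, 0.672, 0.001]
force: [0.0, -0.4, 4.6]
grip_width: 0.331
grasp_force: 24.9
pos [554.2 389.9  15. ] psi -5.5 need [0.03 0.02 0.1 ] spin 0.03 t 31.5 j [ 0.61  0.74  0.22  1.06 -0.    2.28]
```

```bash
python3 -m crank '[[0,0,0,0,0.4],[0,0,0,0,0.45],[0,0,0.13,0,0.45],[0,0,0,0,0.45],[0,0,0,0,0.45]]' 25| tail -5
python3 -m crank '[[0,0,0,0,0.3],[0,0,0,0,0.2],[0,0,0,0,0.2],[0,0,0,0,0.2]]' | tail -5
python3 goto.py 555 390.5 18 -5.4
python3 -m crank '[[0,0,0.5,0,0.2],[0,0,0.9,0,0.2],[0,0,0.9,0,0.2],[0,0,0.9,0,0.2],[0,0,0.9,0,0.2]]' | tail -5
python3 goto.py 588.7 227.1 96 -5.4
```

```text
position: [553.7, 389.6, 17.9]
ee_rot: [0.0, 0.74, 0.672, 0.0]
force: [0.0, 0.2, 0.2]
grip_width: 0.45
grasp_force: 0.0
position: [553.7, 389.6, 18.0]
ee_rot: [0.0, 0.74, 0.672, 0.0]
force: [0.1, 0.0, 1.6]
grip_width: 0.33
grasp_force: 24.7
pos [553.7 389.6  18. ] psi -5.5 need [ 0.04  0.03 -0.  ] spin 0.03 t 32.3 j [0.61 0.74 0.23 1.06 0.   2.28]
position: [553.3, 389.3, 141.7]
ee_rot: [-0.0, 0.74, 0.672, -0.0]
force: [1.1, -0.4, -0.8]
grip_width: 0.329
grasp_force: 24.7
pos [553.3 389.3 141.7] psi -5.5 need [ 1.18 -5.41 -1.52] spin 0.03 t 32.7 j [0.61 0.64 0.39 1.32 0.   2.28]
```

Run:
```python
from h import *
f=grab('top'); im=ortho(f,92,480,720,130,320,3); cv2.imwrite('pics/cup.png',cv2.cvtColor(im,cv2.COLOR_RGB2BGR))
C=cloud(f); m=(np.hypot(C[...,0]-589,C[...,1]-227)<26)&(C[...,2]>60)&(C[...,2]<110); q=C[m]; print(len(q),np.percentile(q[:,2],[5,50,95]).round(1)); r=q[q[:,2]>86]; print((r.min(0)+r.max(0))/2, r.max(0)-r.min(0))
b=C[(abs(C[...,0]-643)<12)&(abs(C[...,1]-220)<55)&(C[...,2]>55)&(C[...,2]<95)]; print('bar',np.median(b,0).round(1))
```

```text
214 [74.5 79.  94. ]
[588.87270972 229.15199378  91.89082207] [44.31168333 43.71668926 10.58749898]
bar [644.  222.8  73.4]
```

View pics/cup.png

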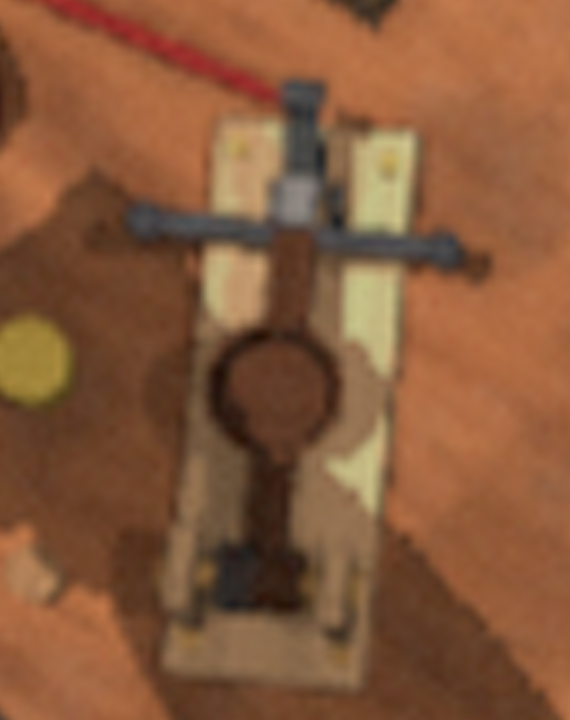

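```bash
python3 -m crank '[[0.2,-0.9,0.2,0,0.2],[0.2,-0.9,0,0,0.2],[0.2,-0.9,0,0,0.2],[0.2,-0.9,0,0,0.2],[0.2,-0.9,0,0,0.2]]' | tail -5
python3 -m crank '[[0.2,-0.9,0,0,0.2],[0,0,0,0,0.2],[0,0,0,0,0.2],[0,0,0,0,0.2]]' | tail -5
python3 goto.py 590 227 96 -5.4
```

```text
position: [583.5, 253.3, 146.6]
ee_rot: [-0.0, 0.74, 0.672, -0.0]
force: [0.5, 0.3, -0.5]
grip_width: 0.327
grasp_force: 24.7
position: [589.6, 227.7, 146.7]
ee_rot: [-0.0, 0.74, 0.672, 0.0]
force: [0.8, 0.2, 0.1]
grip_width: 0.322
grasp_force: 24.7
pos [589.6 227.7 146.7] psi -5.5 need [ 0.01 -0.02 -1.69] spin 0.03 t 33.5 j [0.37 0.55 0.24 1.26 0.   2.04]
```

```bash
python3 -m crank '[[0,-0.02,-0.5,0,0.2],[0,0,-0.45,0,0.2],[0,0,0,0,0.2],[0,0,0,0,0.2],[0,0,0,0,0.2]]' | tail -5
python3 goto.py 590 227 96 -5.4
```

```text
position: [589.7, 228.0, 118.9]
ee_rot: [0.0, 0.74, 0.673, 0.0]
force: [0.1, 0.5, 0.5]
grip_width: 0.33
grasp_force: 24.7
pos [589.7 228.  118.9] psi -5.4 need [ 0.01 -0.03 -0.76] spin 0.01 t 33.9 j [0.37 0.56 0.2  1.2  0.   2.03]
```

```bash
python3 -m crank '[[0,-0.03,-0.2,0,0.2],[0,0,-0.2,0,0.2],[0,0,-0.2,0,0.2],[0,0,-0.03,0,0.2],[0,0,0,0,0.2]]' | tail -5
python3 -m crank '[[0,0,0,0,0.2],[0,0,0,0,0.2]]' | tail -5
python3 goto.py 590 227 96 -5.4
```

```text
position: [589.0, 225.7, 98.6]
ee_rot: [-0.0, 0.74, 0.672, -0.001]
force: [-0.5, 0.4, 0.1]
grip_width: 0.326
grasp_force: 24.7
position: [589.9, 226.0, 99.7]
ee_rot: [0.0, 0.74, 0.672, 0.0]
force: [-0.2, 0.8, 0.1]
grip_width: 0.327
grasp_force: 24.7
pos [589.9 226.   99.7] psi -5.5 need [ 0.    0.03 -0.12] spin 0.03 t 34.5 j [0.37 0.58 0.17 1.16 0.   2.03]
```

```bash
python3 -m crank '[[0,0.02,-0.06,0,0.2],[0,0,0,0,0.2],[0,0,0,0,0.2]]' | tail -5
python3 goto.py 590 227 96 -5.4
python3 -m crank '[[0,0,-0.04,0,0.2],[0,0,0,0,0.2],[0,0,0,0,0.2]]' | tail -5
python3 goto.py 590 227 96 -5.4
```

```text
position: [589.6, 226.7, 97.7]
ee_rot: [0.0, 0.74, 0.672, -0.0]
force: [-0.4, 0.3, -0.2]
grip_width: 0.327
grasp_force: 24.7
pos [589.6 226.7  97.7] psi -5.5 need [ 0.01  0.01 -0.06] spin 0.03 t 34.8 j [ 0.37  0.58  0.16  1.16 -0.    2.03]
position: [589.6, 226.6, 96.4]
ee_rot: [-0.0, 0.74, 0.672, -0.0]
force: [-0.1, 0.6, -0.0]
grip_width: 0.326
grasp_force: 24.7
pos [589.6 226.6  96.4] psi -5.5 need [ 0.01  0.01 -0.01] spin 0.03 t 35.0 j [0.37 0.58 0.16 1.15 0.   2.03]
```

```bash
python3 -m crank '[[0,0,-0.04,0,0.2],[0,0,0,0,0.2],[0,0,0,0,0.2]]' | grep -E 'pos|force'
python3 -m crank '[[0,0,0,0,0.36],[0,0,0,0,0.4],[0,0,0,0,0.44],[0,0,0,0,0.5],[0,0,0,0,0.5]]' | grep -E 'pos|force'
python3 -m crank '[[0,0,0.2,0,0.5],[0,0,0.4,0,0.5],[0,0,0.8,0,0.5],[0,0,0.9,0,0.5],[0,0,0.9,0,0.5]]' | grep -E 'pos|force'
python3 -m crank '[[-0.3,-0.6,0.9,0,0.5],[-0.6,-0.9,0,0,0.5],[-0.6,-0.9,0,0,0.5],[-0.6,-0.9,0,0,0.5],[0,0,0,0,0.5]]' | grep -E 'pos|force'
python3 -m crank '[[0,0,0,0,0.5],[0,0,0,0,0.5],[0,0,0,0,0.5]]' | grep -E 'pos|force'
python3 caps.py
python3 - <<'E'
from h import *
f=grab('side'); cv2.imwrite('pics/fin.png',cv2.resize(cv2.cvtColor(f['img'][160:300,195:375],cv2.COLOR_RGB2BGR),None,fx=4,fy=4,interpolation=cv2.INTER_CUBIC))
f=grab('top'); im=ortho(f,100,540,680,160,300,3); cv2.imwrite('pics/fint.png',cv2.cvtColor(im,cv2.COLOR_RGB2BGR))
C=cloud(f); q=C[(np.hypot(C[...,0]-589,C[...,1]-228)<26)&(C[...,2]>102)&(C[...,2]<125)]; print(len(q),((q.min(0)+q.max(0))/2).round(1),np.median(q,0).round(1))
E
```

```text
position: [589.8, 226.7, 96.1]
force: [-1.2, -1.2, 4.2]
grasp_force: 25.1
position: [589.5, 226.6, 94.9]
force: [0.4, 0.6, 0.1]
grasp_force: 0.0
position: [589.2, 226.5, 192.2]
force: [1.1, 0.0, -0.1]
grasp_force: 0.0
position: [522.8, 123.5, 218.8]
force: [-0.9, -0.6, -0.6]
grasp_force: 0.0
position: [527.5, 128.4, 218.7]
force: [0.2, 0.1, 0.5]
grasp_force: 0.0
cap 63 [527.5 239.5] [40. 25.] 493.25 [530.2 238.9]
cap 66 [ 632.8 -143.1] [69.5 22.7] 997.0 [ 628.7 -147. ]
cap 66 [566.2 -36. ] [29.  27.5] 636.5 [566.3 -35.8]
cap 66 [ 486. -129.] [30. 28.] 664.25 [ 486.3 -129.1]
82 [589.3 228.3 107.4] [588.3 226.8 106.8]
```

View pics/fin.png

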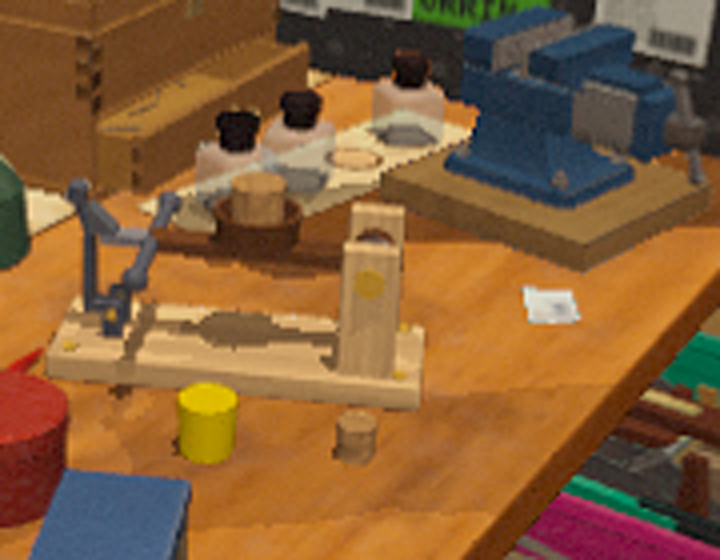

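The bung stands upright in the cup, the arm is hooked, and all three bottles stand on their rounds. I'm handing in.

```bash
python3 -c "
from workcell import job
print(job.close_job())"
```

```text
the job is handed in; nothing more can be done
None
```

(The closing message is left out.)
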